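# Dry-stack a turning blank to length and bring the press bar down

### The arm

A 6-joint arm with a two-finger parallel gripper is mounted at the origin on a cart in front of the work surface, level with it; the furniture and walls round the work are solid. World frame = base frame: x ahead of the robot, y to its left, z up, the work surface at z = 0. Lengths are in m, angles in rad, forces in N, time in s.
With the tool pointing down it reaches from about 0.325 to 1 m from the base axis. Payload 5.1 kg.
Tool frame: the origin (TCP) lies at the very end of the fingers, on their centre line; the grasp point (between the pads) lies 19 mm behind it; z points along the fingers, y is the direction in which the jaws open and shut (so a half turn about z gives the same grasp; the last joint's range is limited). The gripper opens to 85 mm and grips with 20 to 120 N. Pads are 22 mm wide; open, the fingers measure 114 mm over their backs; the gripper's body (76 mm by 85 mm) begins 54 mm behind the grasp point. The pads swing forward as they close: fully open they stand 13 mm farther back than shut.
Start: joints at [1.136, 0.124, 1.65, -0, 1.367, -0.083], TCP at [0.224, 0.61, 0.231] pointing down, gripper open.
Joint ranges: [-2.61, 2.61], [-1.02, 2.33], [0.03, 2.71], [-1.35, 4.49], [0.32, 2.68], [-2.91, 2.91]. Speed limits (rad/s): [2.57, 2.57, 3.14, 3.14, 3.14, 3.14].

### API

Orientations are given as a 3x3 rotation matrix whose columns are the frame's x, y, z axes.
In Python, from bench import r, viewer, close_job gives the robot as it stands.
- The arm moves only by the shell command python3 -m jog 'ROWS' [FORCE]. ROWS is JSON, a list of rows, each an object of numbers: "tx", "ty", "tz": the shift along the world's x, y, z in cm; "rx", "ry", "rz": the turn, a rotation vector about the world's x, y, z in rad; "fingers": the gripper's target within -1 to 1 (fully open at 1, half-way at 0, shut at -1). A call has 1 to 5 rows; each row is the pose to reach, as a shift and turn from the pose commanded when the call began; what a row does not reach only later rows make up. A row lasts 1/8 s, in which the tool goes at most 62.5 mm and 10.7 degrees, less where a joint would pass 70% of its speed; a pose out of reach is approached as far as the arm can. A call with a gripper value outside its range is refused whole. The fingers move at their own pace and stop on an object; FORCE is the grip in N (left out, the last holds). Time passes only in rows, so rows that repeat a pose let the fingers close. It gives the time, the measured TCP pose, the force and the opening at its end, in the units of the state.
- r.read_state(): the state, without advancing time (a new reading comes with each control period).
- viewer.camera(name): name is "scene" or "top" or "wrist"; returns a dict with "frame" (420x560x3 uint8, red, green, blue), "fx", "fy", "cx", "cy" (pixels), "pose" (4x4, takes a point from camera to world coordinates); the wrist camera has in their place "hand_eye" (4x4, takes a point from camera to tool coordinates, whose origin is the TCP and whose axes are the flange's). Camera axes: x right, y up, looking along -z (the intrinsics and any distortion apply to the point x, -y, -z); pixel columns grow to the right and rows downward; lengths in m; the calibration is good to about 2 mm. A picture is of the moment at which its call begins: read the wrist's pose just before it. There is no depth.
- close_job(): hands the job in, once; it reports no verdict.
The state is a dict: "t": time; "qpos": joint angles; "joint_velocities": joint speeds; "joint_torque": joint torques, N m; "eef_pos": TCP position; "ee_rot": TCP orientation; "wrist_force": force on the tool from outside, world axes, zero at the start; "moment": the same for the moment, N m; "opening": opening from 0.0 (shut) to 1.0 (fully open).
Only numpy, scipy, OpenCV 4.12 (cv2) and the standard library are available. Lean on these libraries where they do the work, as an engineer would, in place of code of your own. Each camera call takes 0.05 s, during which the arm holds its last target. There are 200 camera calls.

### The job

Make up the turning blank in the slotted stacking form: on top of the disc that is already in it, stack more of the loose 44 mm wooden discs, picking thicknesses so that the top of the stack comes level with the dark line scribed round the form. Then swing the press bar over so that its foot rests on the stack and the bar lies level, and let go; leave the wide disc and the other things on the table where they are.

Things in the scene. Friction and masses are not known exactly. Their poses are not given: they have to be found in the camera images.
- form: fixed stacking form for gluing up turning blanks: upright grey aluminium tube, inner diameter 49 mm, wall 4 mm, on a plywood board (96 by 165 mm, 10 mm thick, y -52 to +113 mm). Origin on the tube's axis at table height, z up. The board has a hole under the tube: the lowest disc stands on the table itself. Hinge bracket of the press bar at y +85 mm, 50 mm wide, 125 mm high
- mouth (a point): centre of the tube's mouth, top of the flared lip, 100 mm above the table (straight wall up to 93 mm). Two slots facing the form's +x and -x, 36 mm wide, run from the mouth down to the board and are open outwards, so that fingers can go down with a disc gripped along x; the shells stand at +y and -y, their foot angles out to 41 mm from the axis
- line (a point): centre of the tube at the height of the dark line scribed round both shells, inside and out: 80 mm above the table
- press_bar (a joint): angle of the press bar: 0 = level over the tube, its rubber foot (32 mm across) exactly at the line's height; grows as it swings up and back to its stop at 1.8, a little past upright, where it starts. Damped hinge; once past upright it sinks slowly by its own weight (about 2 N at the knob) onto what is under the foot, below level (to -0.4) if the stack is too low
- knob (a point): centre of the black ball knob, 26 mm across, on the free end of the steel press bar (16 mm wide, 8 mm thick), 145 mm from the hinge. It can be pinched from above across the form's x axis and turns between the fingers as the bar swings. Bar level: knob at y -60, z +112 mm of the form
- hinge_pin (a point): middle of the press bar's hinge pin: at y +85 mm, z +112 mm of the form; the pin lies along the form's x axis, the bar swings in the form's y-z plane
- thin_1: wooden disc, 44 mm across and 14 mm thick, with a dark 6 mm pilot hole in the middle of both faces and plain edges; origin at the centre of its underside, z up. One of the six discs, any of them, stands at the start at the bottom of the tube; the others lie on the table
- thin_1_mid (a point): middle of that disc, on its axis at half its thickness (7 mm from either face)
- thin_2: wooden disc, 44 mm across and 14 mm thick, with a dark 6 mm pilot hole in the middle of both faces and plain edges; origin at the centre of its underside, z up. One of the six discs, any of them, stands at the start at the bottom of the tube; the others lie on the table
- thin_2_mid (a point): middle of that disc, on its axis at half its thickness (7 mm from either face)
- middle_1: wooden disc, 44 mm across and 20 mm thick, with a dark 6 mm pilot hole in the middle of both faces and plain edges; origin at the centre of its underside, z up. One of the six discs, any of them, stands at the start at the bottom of the tube; the others lie on the table
- middle_1_mid (a point): middle of that disc, on its axis at half its thickness (10 mm from either face)
- middle_2: wooden disc, 44 mm across and 20 mm thick, with a dark 6 mm pilot hole in the middle of both faces and plain edges; origin at the centre of its underside, z up. One of the six discs, any of them, stands at the start at the bottom of the tube; the others lie on the table
- middle_2_mid (a point): middle of that disc, on its axis at half its thickness (10 mm from either face)
- thick_1: wooden disc, 44 mm across and 26 mm thick, with a dark 6 mm pilot hole in the middle of both faces and plain edges; origin at the centre of its underside, z up. One of the six discs, any of them, stands at the start at the bottom of the tube; the others lie on the table
- thick_1_mid (a point): middle of that disc, on its axis at half its thickness (13 mm from either face)
- thick_2: wooden disc, 44 mm across and 26 mm thick, with a dark 6 mm pilot hole in the middle of both faces and plain edges; origin at the centre of its underside, z up. One of the six discs, any of them, stands at the start at the bottom of the tube; the others lie on the table
- thick_2_mid (a point): middle of that disc, on its axis at half its thickness (13 mm from either face)
- wide_disc: wooden disc, 62 mm across and 20 mm thick: too wide for the form; not needed. Origin at the centre of its underside
- glue: cream wood-glue bottle with a red nozzle, 60 mm across, 197 mm high, standing; origin at the centre of its underside; not needed
- screws: open metal tin with screws, 68 mm across, 52 mm high; origin at the centre of its underside; not needed
- tape: yellow and black tape measure, 37 by 89 by 66 mm high; origin at the centre of its underside; not needed
- carpenter_pencil: flat red carpenter's pencil, 164 mm long in x, 15 mm wide, 8 mm high, lying; origin at the middle of its underside; not needed
Mind the look-alikes: they are no part of the job. What is shaped like the thin_2 but red is not meant.

How it is judged:
On the way, in this order (a step that is already met when the one before it is completed fails the run):
1. a second disc lies flat on the first in the form, let go (((horizontal distance between thin_1_mid and form below 0.005 m and height (world z) of thin_1_mid between 0.019 and 0.077 m and angle between the z axis of thin_1 and the z axis of form, either way round below 0.08 rad and contact force between the fingers and thin_1 below 0.1 N and linear speed of thin_1 below 0.02 m/s) or (horizontal distance between thin_2_mid and form below 0.005 m and height (world z) of thin_2_mid between 0.019 and 0.077 m and angle between the z axis of thin_2 and the z axis of form, either way round below 0.08 rad and contact force between the fingers and thin_2 below 0.1 N and linear speed of thin_2 below 0.02 m/s) or (horizontal distance between middle_1_mid and form below 0.005 m and height (world z) of middle_1_mid between 0.022 and 0.08 m and angle between the z axis of middle_1 and the z axis of form, either way round below 0.08 rad and contact force between the fingers and middle_1 below 0.1 N and linear speed of middle_1 below 0.02 m/s) or (horizontal distance between middle_2_mid and form below 0.005 m and height (world z) of middle_2_mid between 0.022 and 0.08 m and angle between the z axis of middle_2 and the z axis of form, either way round below 0.08 rad and contact force between the fingers and middle_2 below 0.1 N and linear speed of middle_2 below 0.02 m/s) or (horizontal distance between thick_1_mid and form below 0.005 m and height (world z) of thick_1_mid between 0.025 and 0.083 m and angle between the z axis of thick_1 and the z axis of form, either way round below 0.08 rad and contact force between the fingers and thick_1 below 0.1 N and linear speed of thick_1 below 0.02 m/s) or (horizontal distance between thick_2_mid and form below 0.005 m and height (world z) of thick_2_mid between 0.025 and 0.083 m and angle between the z axis of thick_2 and the z axis of form, either way round below 0.08 rad and contact force between the fingers and thick_2 below 0.1 N and linear speed of thick_2 below 0.02 m/s))), for 0.2 s.
2. the top of the stack is level with the line, all let go (((horizontal distance between thin_1_mid and form below 0.005 m and height (world z) of thin_1_mid between 0.0705 and 0.0755 m and angle between the z axis of thin_1 and the z axis of form, either way round below 0.08 rad and contact force between the fingers and thin_1 below 0.1 N and linear speed of thin_1 below 0.02 m/s) or (horizontal distance between thin_2_mid and form below 0.005 m and height (world z) of thin_2_mid between 0.0705 and 0.0755 m and angle between the z axis of thin_2 and the z axis of form, either way round below 0.08 rad and contact force between the fingers and thin_2 below 0.1 N and linear speed of thin_2 below 0.02 m/s) or (horizontal distance between middle_1_mid and form below 0.005 m and height (world z) of middle_1_mid between 0.0675 and 0.0725 m and angle between the z axis of middle_1 and the z axis of form, either way round below 0.08 rad and contact force between the fingers and middle_1 below 0.1 N and linear speed of middle_1 below 0.02 m/s) or (horizontal distance between middle_2_mid and form below 0.005 m and height (world z) of middle_2_mid between 0.0675 and 0.0725 m and angle between the z axis of middle_2 and the z axis of form, either way round below 0.08 rad and contact force between the fingers and middle_2 below 0.1 N and linear speed of middle_2 below 0.02 m/s) or (horizontal distance between thick_1_mid and form below 0.005 m and height (world z) of thick_1_mid between 0.0645 and 0.0695 m and angle between the z axis of thick_1 and the z axis of form, either way round below 0.08 rad and contact force between the fingers and thick_1 below 0.1 N and linear speed of thick_1 below 0.02 m/s) or (horizontal distance between thick_2_mid and form below 0.005 m and height (world z) of thick_2_mid between 0.0645 and 0.0695 m and angle between the z axis of thick_2 and the z axis of form, either way round below 0.08 rad and contact force between the fingers and thick_2 below 0.1 N and linear speed of thick_2 below 0.02 m/s))), for 0.2 s.
At the end, for the whole second after the job is handed in: top face of the uppermost disc in the form within 2.5 mm of the line's height, the disc flat and within 5 mm of the tube's axis; press bar at rest on it within 0.06 rad of level; wide disc, glue bottle, screw tin, tape measure and pencil within 30 mm of where they were (value of joint press_bar between -0.06 and 0.06 rad and velocity of joint press_bar between -0.1 and 0.1 rad/s and ((horizontal distance between thin_1_mid and form below 0.005 m and height (world z) of thin_1_mid between 0.0705 and 0.0755 m and angle between the z axis of thin_1 and the z axis of form, either way round below 0.08 rad and contact force between the fingers and thin_1 below 0.1 N and linear speed of thin_1 below 0.02 m/s) or (horizontal distance between thin_2_mid and form below 0.005 m and height (world z) of thin_2_mid between 0.0705 and 0.0755 m and angle between the z axis of thin_2 and the z axis of form, either way round below 0.08 rad and contact force between the fingers and thin_2 below 0.1 N and linear speed of thin_2 below 0.02 m/s) or (horizontal distance between middle_1_mid and form below 0.005 m and height (world z) of middle_1_mid between 0.0675 and 0.0725 m and angle between the z axis of middle_1 and the z axis of form, either way round below 0.08 rad and contact force between the fingers and middle_1 below 0.1 N and linear speed of middle_1 below 0.02 m/s) or (horizontal distance between middle_2_mid and form below 0.005 m and height (world z) of middle_2_mid between 0.0675 and 0.0725 m and angle between the z axis of middle_2 and the z axis of form, either way round below 0.08 rad and contact force between the fingers and middle_2 below 0.1 N and linear speed of middle_2 below 0.02 m/s) or (horizontal distance between thick_1_mid and form below 0.005 m and height (world z) of thick_1_mid between 0.0645 and 0.0695 m and angle between the z axis of thick_1 and the z axis of form, either way round below 0.08 rad and contact force between the fingers and thick_1 below 0.1 N and linear speed of thick_1 below 0.02 m/s) or (horizontal distance between thick_2_mid and form below 0.005 m and height (world z) of thick_2_mid between 0.0645 and 0.0695 m and angle between the z axis of thick_2 and the z axis of form, either way round below 0.08 rad and contact force between the fingers and thick_2 below 0.1 N and linear speed of thick_2 below 0.02 m/s))); the robot touches nothing.
It fails at once if the wide disc, glue bottle, screw tin, tape measure or pencil is moved by more than 30 mm (distance of any of wide_disc, glue, screws, tape, carpenter_pencil from where it was at the start of the episode above 0.03 m).
It also fails if it takes over 72 s, if anything falls off the work surface, if the arm or the gripper's body presses on something with over 40 N, if the wrist force passes 120 N, or if a joint passes its speed limit or range.

## Working session

There is one attempt and no reset: what is moved stays moved. The work goes in short steps, Python scripts to look and compute and a shell command to move; the robot and the scene stay as the last step left them, time stands still between calls to the robot, and variables do not carry over. Pictures are saved under pics/ and viewed, about 8 in all and at most 12, crops included, and the job is handed in when it is done.

```bash
mkdir -p pics
cat > h.py <<'E'
import numpy as np, cv2
from bench import r, viewer
def cam(name):
    s=r.read_state(); c=viewer.camera(name); c=dict(c)
    if name=="wrist":
        T=np.eye(4); T[:3,:3]=np.array(s["ee_rot"]); T[:3,3]=s["eef_pos"]; c["pose"]=T@np.array(c["hand_eye"])
    return c
def save(c,fn,crop=None,k=1):
    im=np.array(c["frame"])[:,:,::-1]
    if crop: x0,y0,x1,y1=crop; im=im[y0:y1,x0:x1]
    cv2.imwrite(fn,cv2.resize(im,None,fx=k,fy=k,interpolation=cv2.INTER_CUBIC))
def px(c,u,v,z):
    P=np.array(c["pose"]); d=P[:3,:3]@np.array([(u-c["cx"])/c["fx"],-(v-c["cy"])/c["fy"],-1.])
    return P[:3,3]+d*(z-P[2,3])/d[2]
def proj(c,p):
    P=np.array(c["pose"]); q=P[:3,:3].T@(np.array(p)-P[:3,3])
    return c["cx"]+c["fx"]*q[0]/-q[2], c["cy"]+c["fy"]*q[1]/q[2]
E
python3 - <<'E'
from h import *
import pickle
for n in("top","scene"):
    c=cam(n); save(c,f"pics/{n}0.png",None,1.4); pickle.dump(c,open(n+"0.pkl","wb"))
    print({k:(np.round(v,3).tolist()) for k,v in c.items() if k!="frame"})
s=r.read_state();print(np.round(s["ee_rot"],3).tolist(),s["eef_pos"],s["opening"],s["t"])
E
```

```text
{'fx': 407.423, 'fy': 407.423, 'cx': 278.687, 'cy': 203.151, 'pose': [[-0.001, 0.987, -0.162, 0.456], [-1.0, -0.005, -0.025, -0.116], [-0.025, 0.162, 0.986, 0.981], [0.0, 0.0, 0.0, 1.0]]}
{'fx': 433.242, 'fy': 433.242, 'cx': 271.85, 'cy': 201.463, 'pose': [[0.552, 0.424, -0.718, -0.28], [-0.834, 0.285, -0.473, -0.686], [0.004, 0.86, 0.511, 0.72], [0.0, 0.0, 0.0, 1.0]]}
[[-0.939, 0.345, -0.001], [0.345, 0.939, -0.002], [0.0, -0.002, -1.0]] [0.22378519 0.6096725  0.23016072] 0.9945957083530552 0.1
```

View pics/top0.png

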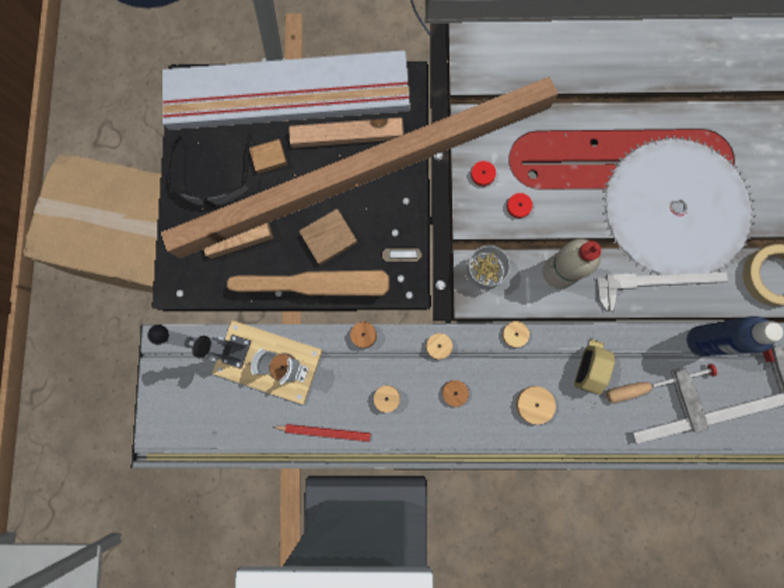

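View pics/scene0.png

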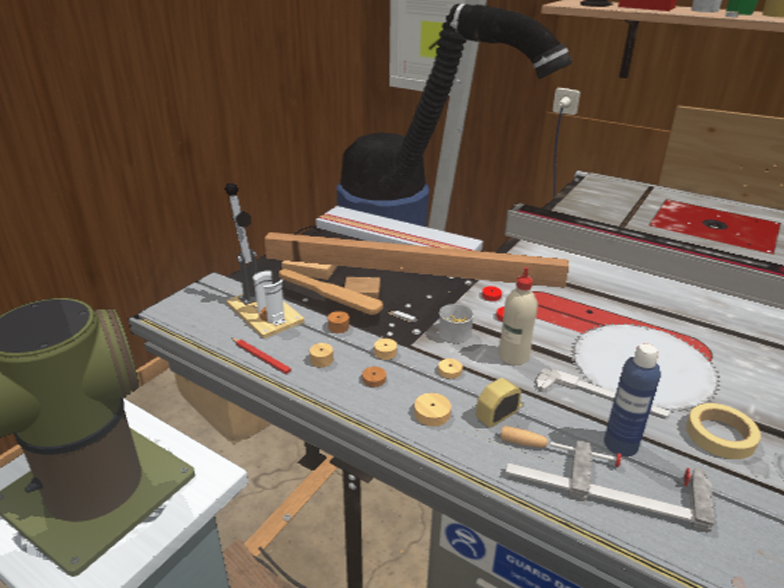

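The overview shows five loose discs at top-view pixels (363,335), (440,347), (516,334), (387,400) and (456,394), with a brown disc in the tube. Next I'll enlarge crops to judge thicknesses.

Run:
```python
from h import *
import pickle
s=pickle.load(open("scene0.pkl","rb")); t=pickle.load(open("top0.pkl","rb"))
a=s["frame"][180:295,155:335][:,:,::-1]; b=t["frame"][225:320,90:400][:,:,::-1]
A=cv2.resize(a,None,fx=4.4,fy=4.4,interpolation=cv2.INTER_CUBIC)
cv2.imwrite("pics/scrop.png",A)
for u,v in((363,335),(440,347),(516,334),(387,400),(456,394),(537,405)): print(np.round(px(t,u/1.4,v/1.4,.02),3))
print("form line-ish",np.round(px(t,276/1.4,366/1.4,.1),3), "board corners")
for u,v in((230,320),(322,350),(305,403),(215,373)): print(np.round(px(t,u/1.4,v/1.4,.01),3))
```

```text
[ 0.528 -0.046  0.02 ]
[ 0.508 -0.175  0.02 ]
[ 0.529 -0.303  0.02 ]
[ 0.421 -0.087  0.02 ]
[ 0.431 -0.201  0.02 ]
[ 0.413 -0.333  0.02 ]
form line-ish [0.475 0.082 0.1  ] board corners
[0.555 0.184 0.01 ]
[0.504 0.024 0.01 ]
[0.415 0.051 0.01 ]
[0.465 0.206 0.01 ]
```

View pics/scrop.png

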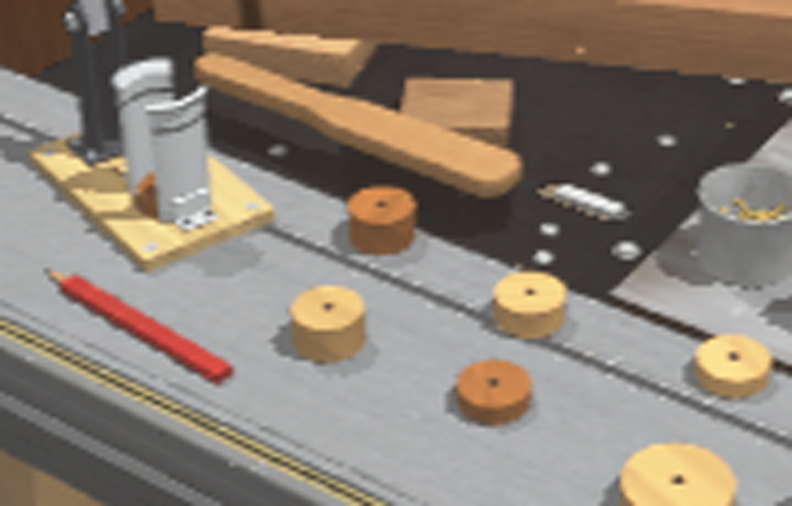

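Judging by the side/diameter ratios, discs (382,218) and (329,322) look thick, (529,300) middle, and (493,390) and (733,365) thin, which leaves a middle disc in the tube. I'll go over the table for a wrist look to confirm.

```bash
python3 -m jog '[{"tx":1.6,"ty":-4.6,"tz":2,"rz":-0.1},{"tx":3.3,"ty":-9.3,"tz":4,"rz":-0.2},{"tx":5,"ty":-14,"tz":6,"rz":-0.3},{"tx":6.6,"ty":-18.6,"tz":7,"rz":-0.4},{"tx":8.3,"ty":-23.3,"tz":8,"rz":-0.51}]' 40
python3 -m jog '[{"tx":1.6,"ty":-4.6,"tz":1,"rz":-0.1},{"tx":3.3,"ty":-9.3,"tz":2,"rz":-0.2},{"tx":5,"ty":-14,"tz":3,"rz":-0.3},{"tx":6.6,"ty":-18.6,"tz":4,"rz":-0.4},{"tx":8.3,"ty":-23.3,"tz":4,"rz":-0.51}]'
python3 -m jog '[{"tx":1.6,"ty":-4.6,"rz":-0.1},{"tx":3.3,"ty":-9.3,"rz":-0.2},{"tx":5,"ty":-14,"rz":-0.3},{"tx":6.6,"ty":-18.6,"rz":-0.4},{"tx":8.3,"ty":-23.3,"rz":-0.51}]'
python3 - <<'E'
from h import *
import pickle
s=r.read_state();print(np.round(s["ee_rot"],3).tolist(),s["eef_pos"],s["opening"],s["t"],np.round(s["qpos"],2))
c=cam("wrist"); save(c,"pics/w1.png",None,1.4); pickle.dump(c,open("w1.pkl","wb"))
print({k:(np.round(v,3).tolist()) for k,v in c.items() if k!="frame"})
E
```

```text
[[-0.939, 0.345, -0.001], [0.345, 0.939, -0.002], [0.0, -0.002, -1.0]] [0.22378519 0.6096725  0.23016072] 0.9945957083530552 0.1 [ 1.14  0.12  1.65 -0.    1.37 -0.08]
{'fx': 321.598, 'fy': 321.598, 'cx': 284.785, 'cy': 213.691, 'hand_eye': [[-0.001, 0.958, 0.287, 0.072], [1.0, 0.001, -0.001, -0.001], [-0.001, 0.287, -0.958, -0.143], [0.0, 0.0, 0.0, 1.0]], 'pose': [[0.345, -0.899, -0.268, 0.156], [0.938, 0.331, 0.1, 0.634], [-0.001, -0.286, 0.958, 0.373], [0.0, 0.0, 0.0, 1.0]]}invalid input
invalid input
invalid input
```

View pics/w1.png

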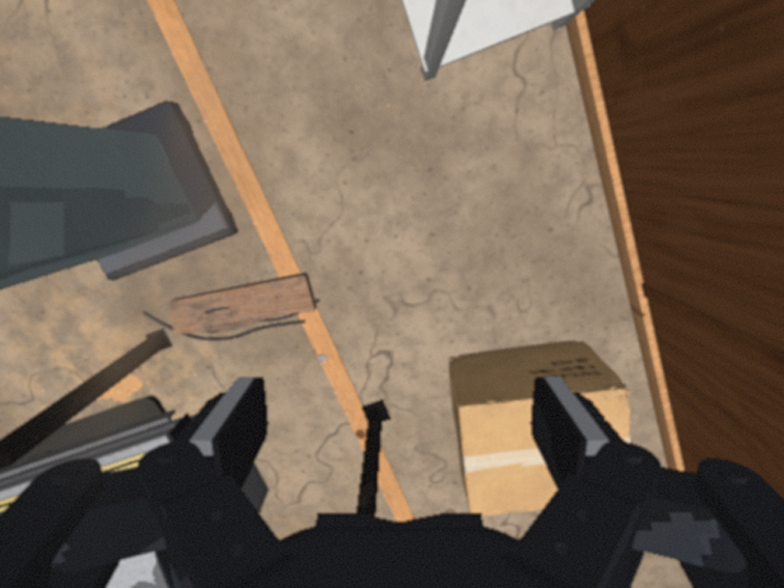

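The picture shows only the floor and box: the rows were refused, presumably because every key must be present. I'll send complete rows.

```bash
python3 -m jog '[{"tx":1.6,"ty":-4.6,"tz":2,"rx":0,"ry":0,"rz":-0.1,"fingers":1},{"tx":3.3,"ty":-9.3,"tz":4,"rx":0,"ry":0,"rz":-0.2,"fingers":1},{"tx":5,"ty":-14,"tz":6,"rx":0,"ry":0,"rz":-0.3,"fingers":1},{"tx":6.6,"ty":-18.6,"tz":7,"rx":0,"ry":0,"rz":-0.4,"fingers":1},{"tx":8.3,"ty":-23.3,"tz":8,"rx":0,"ry":0,"rz":-0.51,"fingers":1}]' 40
```

```text
t: 0.78
eef_pos: [0.3072, 0.3756, 0.3116]
ee_rot: [[-0.649, 0.761, 0.0], [0.761, 0.649, 0.0], [-0.0, 0.0, -1.0]]
wrist_force: [1.1, -0.5, -0.3]
opening: 1.004
```

```bash
python3 -m jog '[{"tx":1.6,"ty":-4.6,"tz":1,"rx":0,"ry":0,"rz":-0.1,"fingers":1},{"tx":3.3,"ty":-9.3,"tz":2,"rx":0,"ry":0,"rz":-0.2,"fingers":1},{"tx":5,"ty":-14,"tz":3,"rx":0,"ry":0,"rz":-0.3,"fingers":1},{"tx":6.6,"ty":-18.6,"tz":4,"rx":0,"ry":0,"rz":-0.4,"fingers":1},{"tx":8.3,"ty":-23.3,"tz":4,"rx":0,"ry":0,"rz":-0.51,"fingers":1}]' >/dev/null
python3 -m jog '[{"tx":1.6,"ty":-4.6,"tz":0,"rx":0,"ry":0,"rz":-0.1,"fingers":1},{"tx":3.3,"ty":-9.3,"tz":0,"rx":0,"ry":0,"rz":-0.2,"fingers":1},{"tx":5,"ty":-14,"tz":-2,"rx":0,"ry":0,"rz":-0.3,"fingers":1},{"tx":6,"ty":-18.6,"tz":-3,"rx":0,"ry":0,"rz":-0.4,"fingers":1},{"tx":6,"ty":-23.3,"tz":-4,"rx":0,"ry":0,"rz":-0.51,"fingers":1}]'
python3 - <<'E'
from h import *
import pickle
s=r.read_state();print(np.round(s["ee_rot"],3).tolist(),s["eef_pos"],s["opening"],s["t"],np.round(s["qpos"],2))
c=cam("wrist"); save(c,"pics/w2.png",None,1.4); pickle.dump(c,open("w2.pkl","wb"))
print(np.round(c["pose"],3).tolist())
E
```

```text
t: 2.02
eef_pos: [0.45, -0.0904, 0.3104]
ee_rot: [[0.309, 0.951, -0.001], [0.951, -0.309, 0.0], [0.0, -0.001, -1.0]]
wrist_force: [0.3, 0.0, 0.1]
opening: 1.001
[[0.309, 0.951, -0.001], [0.951, -0.309, 0.0], [0.0, -0.001, -1.0]] [ 0.44996316 -0.09039634  0.3103887 ] 1.0012057664382166 2.025 [-0.32 -0.35  1.95  0.    1.54 -0.  ]
[[0.951, 0.297, 0.09, 0.473], [-0.31, 0.911, 0.271, -0.022], [-0.001, -0.286, 0.958, 0.453], [0.0, 0.0, 0.0, 1.0]]
```

View pics/w2.png

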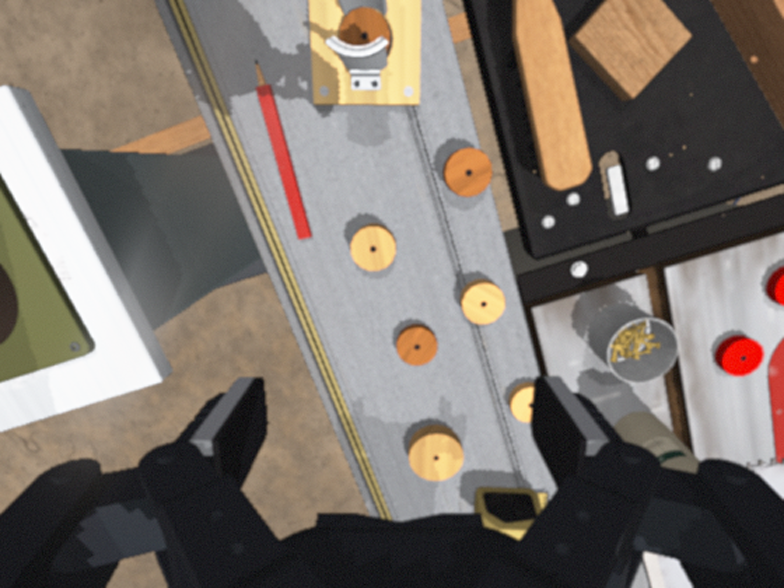

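The wrist view shows all five discs at display px (468,172), (373,249), (482,303), (417,346) and (525,403). The board edges run along the image, so the jaws are already parallel to the form's x. Next I'll check the thickness hypotheses by comparing projected heights with the scene crop.

Run:
```python
from h import *
import pickle
s=pickle.load(open("scene0.pkl","rb")); w=pickle.load(open("w2.pkl","rb"));t=pickle.load(open("top0.pkl","rb"))
D=dict(d1=(468,172,363,335),d4=(373,249,387,400),d2=(482,303,440,347),d5=(417,346,456,394),d3=(525,403,516,334))
obs=dict(d1=66/68,d4=76/76,d2=68/74,d5=64/76,d3=61/78)
a=np.linspace(0,6.28,200)
for k,(u,v,tu,tv) in D.items():
    out=[]
    for h in(.014,.02,.026):
        p=px(w,u/1.4,v/1.4,h); q=px(t,tu/1.4,tv/1.4,h)
        pts=np.array([proj(s,(p[0]+.022*np.cos(b),p[1]+.022*np.sin(b),z)) for z in(0,h) for b in a])
        e=np.ptp(pts,axis=0)*4.4; out.append((e.round(0),round(e[1]/e[0],2),(p-q)[:2].round(3)))
    print(k,obs[k],p.round(3),out)
# form: board front corners & edges in w2
P=[px(w,u/1.4,v/1.4,.01) for u,v in((312,103),(420,104),(311,0),(424,0))]; print(np.round(P,4).tolist())
```

```text
d1 0.9705882352941176 [ 0.531 -0.047  0.026] [(array([68., 56.]), np.float64(0.82), array([ 0.004, -0.002])), (array([68., 63.]), np.float64(0.93), array([ 0.003, -0.001])), (array([69., 71.]), np.float64(1.03), array([ 0.003, -0.001]))]
d4 1.0 [ 0.425 -0.088  0.026] [(array([74., 63.]), np.float64(0.86), array([ 0.003, -0.003])), (array([75., 71.]), np.float64(0.95), array([ 0.004, -0.002])), (array([75., 79.]), np.float64(1.05), array([ 0.004, -0.001]))]
d2 0.918918918918919 [ 0.51  -0.172  0.026] [(array([72., 62.]), np.float64(0.86), array([ 0.003, -0.001])), (array([72., 69.]), np.float64(0.97), array([0.003, 0.001])), (array([72., 77.]), np.float64(1.07), array([0.003, 0.003]))]
d5 0.8421052631578947 [ 0.435 -0.196  0.026] [(array([76., 68.]), np.float64(0.89), array([0.004, 0.   ])), (array([76., 76.]), np.float64(0.99), array([0.004, 0.002])), (array([76., 84.]), np.float64(1.1), array([0.005, 0.004]))]
d3 0.782051282051282 [ 0.525 -0.294  0.026] [(array([76., 66.]), np.float64(0.86), array([-0.003,  0.002])), (array([77., 74.]), np.float64(0.96), array([-0.004,  0.005])), (array([77., 82.]), np.float64(1.06), array([-0.004,  0.008]))]
[[0.4143, 0.054, 0.01], [0.5074, 0.0227, 0.01], [0.443, 0.1304, 0.01], [0.5351, 0.1003, 0.01]]
```

d2 reads as middle, and d5 and d3 as thin. Whether d1 is 20 or 26, the tube holds the complementary thickness, so d2 + d5 + d1 gives 80 mm either way. I'll go above d2, turning the camera away from the press bar side.

```bash
cat >> h.py <<'E'
def hole(c,p,R=22,save_as=None):
    u,v=proj(c,p); u0,v0=int(u)-R,int(v)-R
    g=cv2.cvtColor(np.array(c["frame"]),cv2.COLOR_RGB2GRAY)[max(v0,0):v0+2*R,max(u0,0):u0+2*R]
    # blackhat: small dark spot
    b=cv2.morphologyEx(g,cv2.MORPH_BLACKHAT,cv2.getStructuringElement(cv2.MORPH_ELLIPSE,(13,13)))
    yy,xx=np.mgrid[:b.shape[0],:b.shape[1]]
    _,m,_,(mx,my)=cv2.minMaxLoc(cv2.GaussianBlur(b,(5,5),0))
    wgt=np.where((xx-mx)**2+(yy-my)**2<=36,b.astype(float)**2,0)
    U,V=(wgt*xx).sum()/wgt.sum()+max(u0,0),(wgt*yy).sum()/wgt.sum()+max(v0,0)
    return U,V,m
E
python3 -m jog '[{"tx":1,"ty":-1.5,"tz":-2,"rx":0,"ry":0,"rz":0.18,"fingers":1},{"tx":2,"ty":-3,"tz":-4,"rx":0,"ry":0,"rz":0.36,"fingers":1},{"tx":3,"ty":-4.5,"tz":-6,"rx":0,"ry":0,"rz":0.54,"fingers":0.5},{"tx":4,"ty":-6,"tz":-8,"rx":0,"ry":0,"rz":0.72,"fingers":0.4},{"tx":5,"ty":-7,"tz":-10,"rx":0,"ry":0,"rz":0.9,"fingers":0.4}]'
python3 -m jog '[{"tx":0.2,"ty":-0.3,"tz":-1,"rx":0,"ry":0,"rz":0.18,"fingers":0.4},{"tx":0.4,"ty":-0.6,"tz":-2,"rx":0,"ry":0,"rz":0.36,"fingers":0.4},{"tx":0.6,"ty":-0.9,"tz":-4,"rx":0,"ry":0,"rz":0.54,"fingers":0.4},{"tx":0.8,"ty":-1.2,"tz":-6,"rx":0,"ry":0,"rz":0.72,"fingers":0.4},{"tx":0.9,"ty":-1.3,"tz":-8,"rx":0,"ry":0,"rz":0.9,"fingers":0.4}]'
python3 -m jog '[{"tx":0,"ty":0,"tz":-1,"rx":0,"ry":0,"rz":0.18,"fingers":0.4},{"tx":0,"ty":0,"tz":-2,"rx":0,"ry":0,"rz":0.36,"fingers":0.4},{"tx":0,"ty":0,"tz":-2,"rx":0,"ry":0,"rz":0.54,"fingers":0.4},{"tx":0,"ty":0,"tz":-2,"rx":0,"ry":0,"rz":0.7,"fingers":0.4},{"tx":0,"ty":0,"tz":-2,"rx":0,"ry":0,"rz":0.7,"fingers":0.4}]'
python3 - <<'E'
from h import *
import pickle
s=r.read_state();print(np.round(s["eef_pos"],4),s["t"],np.round(s["qpos"],2))
c=cam("wrist"); save(c,"pics/w3.png",None,1.4); pickle.dump(c,open("w3.pkl","wb"))
for n,p in dict(d2=(.509,-.173,.02),d5=(.433,-.198,.014),d1=(.53,-.047,.026)).items():
    h=hole(c,p); print(n,np.round(proj(c,p),1),np.round(h,1),px(c,h[0],h[1],p[2]).round(4))
E
```

```text
t: 2.7
eef_pos: [0.5001, -0.1591, 0.2104]
ee_rot: [[-0.56, 0.828, -0.0], [0.828, 0.56, 0.0], [0.0, -0.0, -1.0]]
wrist_force: [-0.7, 0.0, -0.0]
opening: 0.703
t: 3.32
eef_pos: [0.5089, -0.1717, 0.1305]
ee_rot: [[-0.997, 0.076, -0.0], [0.076, 0.997, 0.0], [0.0, 0.0, -1.0]]
wrist_force: [1.0, -0.3, -0.6]
opening: 0.7
t: 3.95
eef_pos: [0.5088, -0.1716, 0.1111]
ee_rot: [[-0.816, -0.578, -0.0], [-0.578, 0.816, 0.0], [0.0, 0.0, -1.0]]
wrist_force: [-0.1, 0.1, -0.5]
opening: 0.698
[ 0.5088 -0.1716  0.1111] 3.95 [-0.43 -0.02  2.01  0.    1.15 -2.61]
d2 [284.1 216.7] [279.2 217.8 185. ] [ 0.5119 -0.1756  0.02  ]
d5 [317.1 111.5] [312.5 109.  110. ] [ 0.4336 -0.2017  0.014 ]
d1 [394.2 323. ] [372.5 302.4  73. ] [ 0.5254 -0.074   0.026 ]
```

View pics/w3.png

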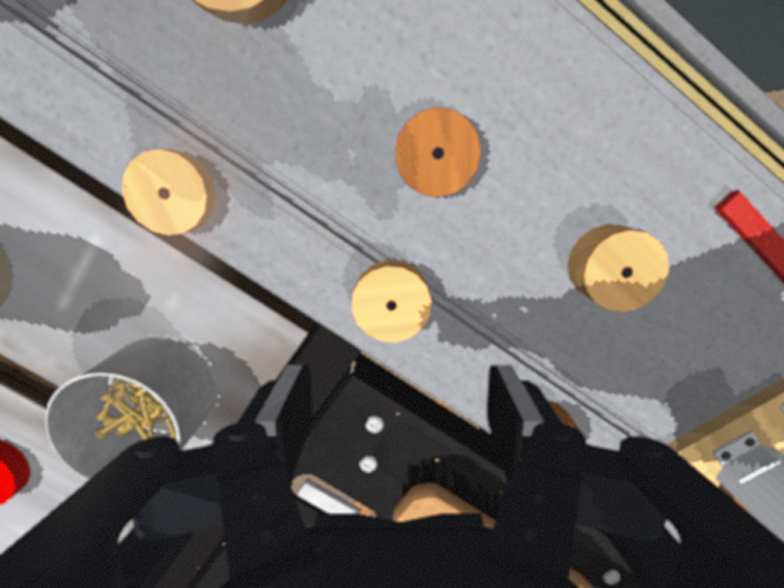

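The view shows d2 centred at (391,305), between the fingers. Its pilot hole gives (0.512, -0.176). I'll descend, grip and lift.

```bash
python3 -m jog '[{"tx":0.3,"ty":-0.4,"tz":-4,"rx":0,"ry":0,"rz":0,"fingers":0.4},{"tx":0.3,"ty":-0.4,"tz":-8,"rx":0,"ry":0,"rz":0,"fingers":0.4},{"tx":0.3,"ty":-0.4,"tz":-10.6,"rx":0,"ry":0,"rz":0,"fingers":0.4},{"tx":0.3,"ty":-0.4,"tz":-10.6,"rx":0,"ry":0,"rz":0,"fingers":0.2},{"tx":0.3,"ty":-0.4,"tz":-10.6,"rx":0,"ry":0,"rz":0,"fingers":-1}]' 40
python3 -m jog '[{"tx":0,"ty":0,"tz":0,"rx":0,"ry":0,"rz":0,"fingers":-1},{"tx":0,"ty":0,"tz":0,"rx":0,"ry":0,"rz":0,"fingers":-1},{"tx":0,"ty":0,"tz":1,"rx":0,"ry":0,"rz":0,"fingers":-1},{"tx":0,"ty":0,"tz":5,"rx":0,"ry":0,"rz":0,"fingers":-1},{"tx":0,"ty":0,"tz":10,"rx":0,"ry":0,"rz":0,"fingers":-1}]'
```

```text
t: 4.62
eef_pos: [0.5128, -0.1761, 0.0065]
ee_rot: [[-0.815, -0.579, 0.002], [-0.579, 0.815, -0.001], [-0.001, -0.001, -1.0]]
wrist_force: [0.0, 0.3, -0.1]
opening: 0.495
t: 5.25
eef_pos: [0.5111, -0.1754, 0.106]
ee_rot: [[-0.815, -0.579, -0.002], [-0.579, 0.815, 0.001], [0.001, 0.002, -1.0]]
wrist_force: [0.1, 0.9, 1.2]
opening: 0.491
```

Gripped and lifted. I'll carry the disc to a spot beside the form on its -x side, turn to the slot direction and look at the mouth.

```bash
python3 -m jog '[{"tx":-2,"ty":4,"tz":3,"rx":0,"ry":0,"rz":0.1,"fingers":-1},{"tx":-4,"ty":9,"tz":6,"rx":0,"ry":0,"rz":0.2,"fingers":-1},{"tx":-6,"ty":14,"tz":9.4,"rx":0,"ry":0,"rz":0.3,"fingers":-1},{"tx":-8,"ty":19,"tz":9.4,"rx":0,"ry":0,"rz":0.4,"fingers":-1},{"tx":-10,"ty":24,"tz":9.4,"rx":0,"ry":0,"rz":0.5,"fingers":-1}]'
python3 -m jog '[{"tx":-1,"ty":4.8,"tz":0,"rx":0,"ry":0,"rz":0.1,"fingers":-1},{"tx":-1,"ty":4.8,"tz":0,"rx":0,"ry":0,"rz":0.14,"fingers":-1},{"tx":-1,"ty":4.8,"tz":0,"rx":0,"ry":0,"rz":0.14,"fingers":-1}]'
python3 - <<'E'
from h import *
import pickle
s=r.read_state();print(np.round(s["eef_pos"],4),s["t"],np.round(s["qpos"],2))
c=cam("wrist"); save(c,"pics/w4.png",None,1.4); pickle.dump(c,open("w4.pkl","wb"))
E
```

```text
t: 5.88
eef_pos: [0.4116, 0.0656, 0.2012]
ee_rot: [[-0.435, -0.9, 0.004], [-0.9, 0.435, 0.0], [-0.002, -0.003, -1.0]]
wrist_force: [0.8, 0.6, 0.6]
opening: 0.496
t: 6.25
eef_pos: [0.4018, 0.1127, 0.2001]
ee_rot: [[-0.307, -0.952, 0.001], [-0.952, 0.307, 0.0], [-0.0, -0.001, -1.0]]
wrist_force: [-0.5, 0.2, -0.5]
opening: 0.497
[0.4018 0.1127 0.2001] 6.25 [ 0.14 -0.41  2.18 -0.    1.37 -2.69]
```

View pics/w4.png

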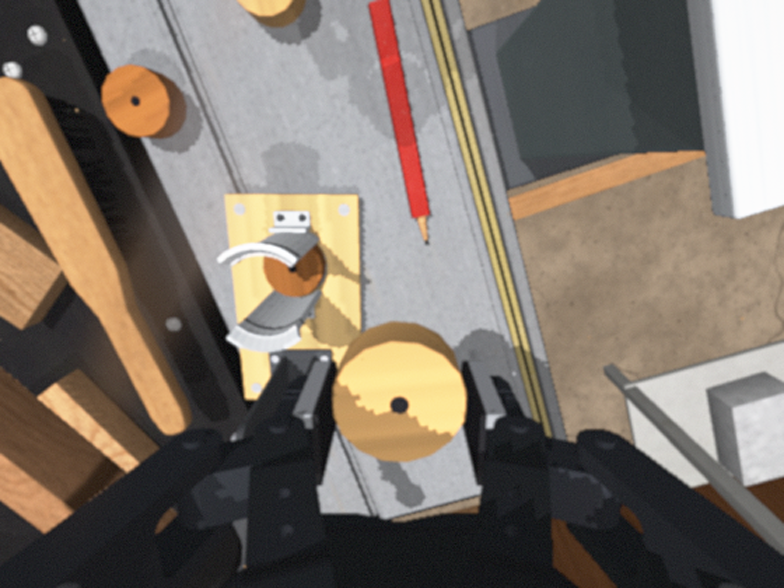

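The view shows the form with mouth lips from the front arc top at (258,246) to the rear arc bottom at (263,348), and the bottom disc's hole at (293,268). The held disc's hole is at (400,405). Now the numbers.

Run:
```python
from h import *
import pickle
c=pickle.load(open("w4.pkl","rb"))
save(c,"pics/w4c.png",(140,130,270,300),4.6) if 0 else save(c,"pics/w4c.png",(140,130,310,300),3.5)
print("held",px(c,400/1.4,405/1.4,.2151).round(4))
print("bot20",px(c,293/1.4,268/1.4,.02).round(4),"bot26",px(c,293/1.4,268/1.4,.026).round(4))
for u,v in((220,261),(299,264),(228,338),(299,338),(258,246),(263,348)): print(px(c,u/1.4,v/1.4,.1).round(4))
B=[px(c,u/1.4,v/1.4,.01).round(4) for u,v in((226,194),(359,194),(361,348),(245,400))];print(B)
```

```text
held [0.402  0.1125 0.2151]
bot20 [0.4762 0.0882 0.02  ] bot26 [0.4744 0.0873 0.026 ]
[0.489  0.0608 0.1   ]
[0.4483 0.0757 0.1   ]
[0.5035 0.1038 0.1   ]
[0.4644 0.1164 0.1   ]
[0.4659 0.0595 0.1   ]
[0.4867 0.1158 0.1   ]
[array([0.5049, 0.0239, 0.01  ]), array([0.4136, 0.0534, 0.01  ]), array([0.4519, 0.1671, 0.01  ]), array([0.5587, 0.1815, 0.01  ])]
```

View pics/w4c.png

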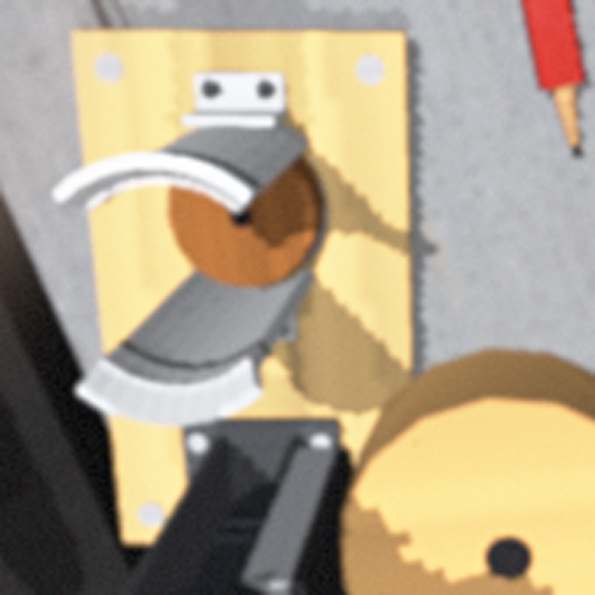

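Everything agrees: the axis is at (0.4763, 0.0882), the yaw matches, and the held disc's hole coincides with the TCP. Moving over the axis and lowering; I stop at TCP z 0.034 so the gripper body clears the 100 mm lip.

```bash
python3 -m jog '[{"tx":3.7,"ty":-1.2,"tz":0,"rx":0,"ry":0,"rz":0,"fingers":-1},{"tx":7.45,"ty":-2.45,"tz":0,"rx":0,"ry":0,"rz":0,"fingers":-1},{"tx":7.45,"ty":-2.45,"tz":-4,"rx":0,"ry":0,"rz":0,"fingers":-1},{"tx":7.45,"ty":-2.45,"tz":-8,"rx":0,"ry":0,"rz":0,"fingers":-1},{"tx":7.45,"ty":-2.45,"tz":-8.5,"rx":0,"ry":0,"rz":0,"fingers":-1}]'
python3 -m jog '[{"tx":0,"ty":0,"tz":-1,"rx":0,"ry":0,"rz":0,"fingers":-1},{"tx":0,"ty":0,"tz":-2,"rx":0,"ry":0,"rz":0,"fingers":-1},{"tx":0,"ty":0,"tz":-3,"rx":0,"ry":0,"rz":0,"fingers":-1}]'
```

```text
t: 6.92
eef_pos: [0.4742, 0.0866, 0.1112]
ee_rot: [[-0.31, -0.951, -0.007], [-0.951, 0.31, -0.001], [0.003, 0.006, -1.0]]
wrist_force: [-0.0, -0.1, -0.4]
opening: 0.493
t: 7.3
eef_pos: [0.4773, 0.0877, 0.0849]
ee_rot: [[-0.308, -0.952, 0.002], [-0.952, 0.308, 0.0], [-0.001, -0.002, -1.0]]
wrist_force: [1.2, -0.2, -0.3]
opening: 0.495
```

```bash
python3 -m jog '[{"tx":-0.05,"ty":0,"tz":-1.5,"rx":0,"ry":0,"rz":0,"fingers":-1},{"tx":-0.05,"ty":0,"tz":-3,"rx":0,"ry":0,"rz":0,"fingers":-1},{"tx":-0.05,"ty":0,"tz":-4.5,"rx":0,"ry":0,"rz":0,"fingers":-1},{"tx":-0.05,"ty":0,"tz":-5,"rx":0,"ry":0,"rz":0,"fingers":-1},{"tx":-0.05,"ty":0,"tz":-5,"rx":0,"ry":0,"rz":0,"fingers":-1}]'
```

```text
t: 7.92
eef_pos: [0.4757, 0.0877, 0.0338]
ee_rot: [[-0.308, -0.952, -0.001], [-0.952, 0.308, -0.0], [0.0, 0.001, -1.0]]
wrist_force: [0.0, 0.4, -0.5]
opening: 0.492
```

```bash
python3 -m jog '[{"tx":0,"ty":0,"tz":0,"rx":0,"ry":0,"rz":0,"fingers":0.2},{"tx":0,"ty":0,"tz":0,"rx":0,"ry":0,"rz":0,"fingers":0.3},{"tx":0,"ty":0,"tz":0,"rx":0,"ry":0,"rz":0,"fingers":0.3},{"tx":0,"ty":0,"tz":3,"rx":0,"ry":0,"rz":0,"fingers":0.3},{"tx":0,"ty":0,"tz":8,"rx":0,"ry":0,"rz":0,"fingers":0.3}]'
python3 -m jog '[{"tx":0,"ty":0,"tz":5,"rx":0,"ry":0,"rz":0,"fingers":0.3},{"tx":-1,"ty":0,"tz":9,"rx":0,"ry":0,"rz":0,"fingers":0.4},{"tx":-5,"ty":1.2,"tz":9,"rx":0,"ry":0,"rz":0,"fingers":0.4},{"tx":-7.4,"ty":2.5,"tz":9,"rx":0,"ry":0,"rz":0,"fingers":0.4},{"tx":-7.4,"ty":2.5,"tz":9,"rx":0,"ry":0,"rz":0,"fingers":0.4}]'
python3 - <<'E'
from h import *
import pickle
s=r.read_state();print(np.round(s["eef_pos"],4),s["t"])
c=cam("wrist"); save(c,"pics/w5c.png",(140,120,310,270),3.5); pickle.dump(c,open("w5.pkl","wb"))
for z in(.034,.04,.046):
  h=hole(c,(.4763,.0882,z)); print(z,np.round(h,1),px(c,h[0],h[1],z).round(4))
E
```

```text
t: 8.55
eef_pos: [0.4742, 0.0875, 0.1133]
ee_rot: [[-0.308, -0.952, -0.005], [-0.952, 0.308, -0.0], [0.002, 0.004, -1.0]]
wrist_force: [0.5, -0.5, -0.4]
opening: 0.652
t: 9.18
eef_pos: [0.4012, 0.1131, 0.2046]
ee_rot: [[-0.306, -0.952, 0.001], [-0.952, 0.306, 0.0], [-0.001, -0.001, -1.0]]
wrist_force: [-0.2, 0.2, 0.2]
opening: 0.703
[0.4012 0.1131 0.2046] 9.175
0.034 [204.1 193.2 173. ] [0.4784 0.0874 0.034 ]
0.04 [204.1 193.2 173. ] [0.4765 0.0865 0.04  ]
0.046 [204.1 193.2 173. ] [0.4746 0.0857 0.046 ]
```

View pics/w5c.png

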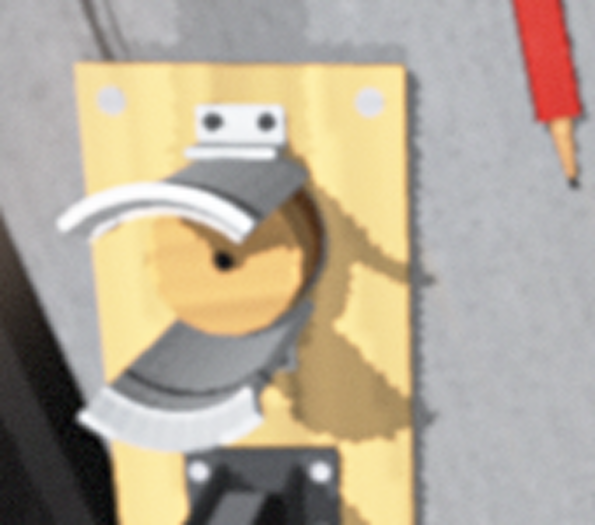

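The disc lies flat in the tube, with its hole consistent with a height of 40 mm. Next is thin disc d5: go above it and look.

```bash
python3 -m jog '[{"tx":0.5,"ty":-5,"tz":0,"rx":0,"ry":0,"rz":-0.12,"fingers":0.4},{"tx":1,"ty":-10,"tz":-1,"rx":0,"ry":0,"rz":-0.24,"fingers":0.4},{"tx":1.5,"ty":-15,"tz":-3,"rx":0,"ry":0,"rz":-0.36,"fingers":0.4},{"tx":2,"ty":-20,"tz":-5,"rx":0,"ry":0,"rz":-0.48,"fingers":0.4},{"tx":2.5,"ty":-25,"tz":-7,"rx":0,"ry":0,"rz":-0.6,"fingers":0.4}]'
python3 -m jog '[{"tx":0.7,"ty":-5,"tz":-2,"rx":0,"ry":0,"rz":-0.1,"fingers":0.4},{"tx":0.7,"ty":-6.5,"tz":-2.4,"rx":0,"ry":0,"rz":-0.1,"fingers":0.4},{"tx":0.7,"ty":-6.5,"tz":-2.4,"rx":0,"ry":0,"rz":-0.1,"fingers":0.4},{"tx":0.7,"ty":-6.5,"tz":-2.4,"rx":0,"ry":0,"rz":-0.1,"fingers":0.4}]'
python3 - <<'E'
from h import *
s=r.read_state();print(np.round(s["eef_pos"],4),s["t"],np.round(s["qpos"],2))
c=cam("wrist"); save(c,"pics/w6.png",None,1.4)
h=hole(c,(.4336,-.2017,.014)); p=px(c,h[0],h[1],.014);print(np.round(h,1),p.round(4),(p-s["eef_pos"]).round(4))
E
```

```text
t: 9.85
eef_pos: [0.4276, -0.14, 0.1339]
ee_rot: [[-0.794, -0.608, 0.001], [-0.608, 0.794, -0.001], [-0.0, -0.001, -1.0]]
wrist_force: [1.1, 0.5, -0.9]
opening: 0.696
t: 10.35
eef_pos: [0.4344, -0.2017, 0.1109]
ee_rot: [[-0.848, -0.531, 0.001], [-0.531, 0.848, -0.0], [-0.001, -0.0, -1.0]]
wrist_force: [0.3, 0.3, 0.8]
opening: 0.703
[ 0.4344 -0.2017  0.1109] 10.35 [-0.55 -0.15  2.14  0.    1.16 -2.68]
[286.4 214.5 100. ] [ 0.4337 -0.2017  0.014 ] [-0.0007  0.     -0.0969]
```

```bash
python3 -m jog '[{"tx":-0.05,"ty":0,"tz":-4,"rx":0,"ry":0,"rz":0,"fingers":0.4},{"tx":-0.05,"ty":0,"tz":-8,"rx":0,"ry":0,"rz":0,"fingers":0.4},{"tx":-0.05,"ty":0,"tz":-10.8,"rx":0,"ry":0,"rz":0,"fingers":0.4},{"tx":-0.05,"ty":0,"tz":-10.8,"rx":0,"ry":0,"rz":0,"fingers":0.2},{"tx":-0.05,"ty":0,"tz":-10.8,"rx":0,"ry":0,"rz":0,"fingers":-1}]'
python3 -m jog '[{"tx":0,"ty":0,"tz":0,"rx":0,"ry":0,"rz":0,"fingers":-1},{"tx":0,"ty":0,"tz":0,"rx":0,"ry":0,"rz":0,"fingers":-1},{"tx":0,"ty":0,"tz":1,"rx":0,"ry":0,"rz":0,"fingers":-1},{"tx":0,"ty":0,"tz":5,"rx":0,"ry":0,"rz":0,"fingers":-1},{"tx":0,"ty":0,"tz":10,"rx":0,"ry":0,"rz":0,"fingers":-1}]'
python3 -m jog '[{"tx":0,"ty":5,"tz":3,"rx":0,"ry":0,"rz":0.14,"fingers":-1},{"tx":0,"ty":10,"tz":6,"rx":0,"ry":0,"rz":0.28,"fingers":-1},{"tx":0,"ty":15,"tz":9,"rx":0,"ry":0,"rz":0.42,"fingers":-1},{"tx":0.7,"ty":20,"tz":9,"rx":0,"ry":0,"rz":0.56,"fingers":-1},{"tx":1.5,"ty":24,"tz":9,"rx":0,"ry":0,"rz":0.69,"fingers":-1}]'
```

```text
t: 11.02
eef_pos: [0.4346, -0.2023, 0.0039]
ee_rot: [[-0.848, -0.531, 0.002], [-0.531, 0.848, -0.001], [-0.001, -0.002, -1.0]]
wrist_force: [0.5, -0.2, -0.5]
opening: 0.489
t: 11.65
eef_pos: [0.4327, -0.2019, 0.1031]
ee_rot: [[-0.848, -0.53, -0.002], [-0.53, 0.848, 0.001], [0.001, 0.002, -1.0]]
wrist_force: [0.5, 0.0, -0.1]
opening: 0.492
t: 12.28
eef_pos: [0.4488, 0.0394, 0.1942]
ee_rot: [[-0.312, -0.95, 0.003], [-0.95, 0.312, -0.0], [-0.001, -0.003, -1.0]]
wrist_force: [1.0, 0.0, -0.2]
opening: 0.492
```

```bash
python3 -m jog '[{"tx":1.4,"ty":2.5,"tz":0,"rx":0,"ry":0,"rz":0,"fingers":-1},{"tx":2.8,"ty":5,"tz":0,"rx":0,"ry":0,"rz":0,"fingers":-1},{"tx":2.8,"ty":5,"tz":0,"rx":0,"ry":0,"rz":0,"fingers":-1},{"tx":2.8,"ty":5,"tz":0,"rx":0,"ry":0,"rz":0,"fingers":-1}]'
python3 - <<'E'
from h import *
s=r.read_state();e=np.array(s["eef_pos"]);c=cam("wrist"); z=e[2]+.011
h=hole(c,(e[0],e[1],z)); p=px(c,h[0],h[1],z);print(e.round(4),h[2],"hole-tcp",(p-e).round(4),"hole to axis",(np.array([.4763,.0882])-p[:2]).round(4))
E
```

```text
t: 12.78
eef_pos: [0.4762, 0.0873, 0.1926]
ee_rot: [[-0.317, -0.948, 0.0], [-0.948, 0.317, -0.0], [0.0, -0.0, -1.0]]
wrist_force: [-0.1, -0.6, -0.6]
opening: 0.492
[0.4762 0.0873 0.1926] 66.0 hole-tcp [ 0.0002 -0.0013  0.011 ] hole to axis [-0.0001  0.0022]
```

```bash
python3 -m jog '[{"tx":0,"ty":0.18,"tz":-4,"rx":0,"ry":0,"rz":0,"fingers":-1},{"tx":0,"ty":0.18,"tz":-7.5,"rx":0,"ry":0,"rz":0,"fingers":-1},{"tx":0,"ty":0.18,"tz":-8.5,"rx":0,"ry":0,"rz":0,"fingers":-1},{"tx":0,"ty":0.18,"tz":-9.5,"rx":0,"ry":0,"rz":0,"fingers":-1},{"tx":0,"ty":0.18,"tz":-10.5,"rx":0,"ry":0,"rz":0,"fingers":-1}]'
python3 -m jog '[{"tx":0,"ty":0,"tz":-1.4,"rx":0,"ry":0,"rz":0,"fingers":-1},{"tx":0,"ty":0,"tz":-2.8,"rx":0,"ry":0,"rz":0,"fingers":-1},{"tx":0,"ty":0,"tz":-4.1,"rx":0,"ry":0,"rz":0,"fingers":-1},{"tx":0,"ty":0,"tz":-4.1,"rx":0,"ry":0,"rz":0,"fingers":-1}]'
```

```text
t: 13.45
eef_pos: [0.4776, 0.0893, 0.0883]
ee_rot: [[-0.317, -0.948, 0.003], [-0.948, 0.317, 0.0], [-0.001, -0.002, -1.0]]
wrist_force: [0.5, -0.1, -1.1]
opening: 0.494
t: 13.95
eef_pos: [0.4753, 0.0894, 0.0447]
ee_rot: [[-0.317, -0.948, -0.003], [-0.948, 0.317, -0.0], [0.001, 0.003, -1.0]]
wrist_force: [-0.1, 0.4, 0.5]
opening: 0.493
```

```bash
python3 -m jog '[{"tx":0,"ty":0,"tz":0,"rx":0,"ry":0,"rz":0,"fingers":0.2},{"tx":0,"ty":0,"tz":0,"rx":0,"ry":0,"rz":0,"fingers":0.3},{"tx":0,"ty":0,"tz":0,"rx":0,"ry":0,"rz":0,"fingers":0.3},{"tx":0,"ty":0,"tz":3,"rx":0,"ry":0,"rz":0,"fingers":0.3},{"tx":0,"ty":0,"tz":8,"rx":0,"ry":0,"rz":0,"fingers":0.3}]'
python3 -m jog '[{"tx":0,"ty":0,"tz":5,"rx":0,"ry":0,"rz":0,"fingers":0.3},{"tx":-1,"ty":0,"tz":8,"rx":0,"ry":0,"rz":0,"fingers":0.4},{"tx":-5,"ty":1.2,"tz":8,"rx":0,"ry":0,"rz":0,"fingers":0.4},{"tx":-7.4,"ty":2.5,"tz":8,"rx":0,"ry":0,"rz":0,"fingers":0.4},{"tx":-7.4,"ty":2.5,"tz":8,"rx":0,"ry":0,"rz":0,"fingers":0.4}]'
python3 - <<'E'
from h import *
s=r.read_state();print(np.round(s["eef_pos"],4),s["t"])
c=cam("wrist"); save(c,"pics/w7c.png",(80,20,310,270),2.4)
for z in(.048,.054,.06):
  h=hole(c,(.4763,.0882,z)); print(z,np.round(h,1),px(c,h[0],h[1],z).round(4))
for z in(.02,.026): h=hole(c,(.53,-.046,z)); print("d1",z,np.round(h,1),px(c,h[0],h[1],z).round(4))
E
```

```text
t: 14.58
eef_pos: [0.4748, 0.0893, 0.1254]
ee_rot: [[-0.317, -0.948, -0.005], [-0.948, 0.317, -0.0], [0.002, 0.004, -1.0]]
wrist_force: [1.0, -0.1, -0.3]
opening: 0.646
t: 15.2
eef_pos: [0.4018, 0.115, 0.2067]
ee_rot: [[-0.315, -0.949, 0.002], [-0.949, 0.315, 0.0], [-0.001, -0.001, -1.0]]
wrist_force: [0.3, -0.4, 0.9]
opening: 0.699
[0.4018 0.115  0.2067] 15.2
0.048 [201.8 172.8 121. ] [0.4694 0.0679 0.048 ]
0.054 [205.3 174.6 105. ] [0.4652 0.0699 0.054 ]
0.06 [201.9 196.9  99. ] [0.4744 0.0877 0.06  ]
d1 0.02 [ 98.3  72.2 105. ] [ 0.5337 -0.0493  0.02  ]
d1 0.026 [ 77.9  52.9 137. ] [ 0.5408 -0.0681  0.026 ]
```

View pics/w7c.png

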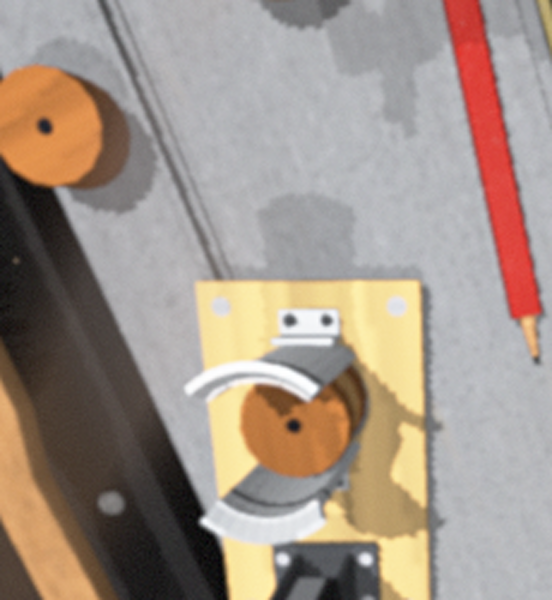

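The second added disc sits flat with its hole at crop (293,425), consistent with 54 mm. Now d1 goes on: move above it and look.

```bash
python3 -m jog '[{"tx":2.6,"ty":-4,"tz":0,"rx":0,"ry":0,"rz":-0.1,"fingers":0.4},{"tx":5.2,"ty":-8,"tz":0,"rx":0,"ry":0,"rz":-0.2,"fingers":0.4},{"tx":8,"ty":-12,"tz":-2,"rx":0,"ry":0,"rz":-0.3,"fingers":0.4},{"tx":12,"ty":-16.2,"tz":-5,"rx":0,"ry":0,"rz":-0.4,"fingers":0.4},{"tx":12.9,"ty":-16.2,"tz":-8,"rx":0,"ry":0,"rz":-0.5,"fingers":0.4}]'
python3 -m jog '[{"tx":0,"ty":0,"tz":-1,"rx":0,"ry":0,"rz":0,"fingers":0.4},{"tx":0,"ty":0,"tz":-1,"rx":0,"ry":0,"rz":0,"fingers":0.4}]'
python3 - <<'E'
from h import *
s=r.read_state();print(np.round(s["eef_pos"],4),s["t"],np.round(s["qpos"],2))
c=cam("wrist"); save(c,"pics/w8.png",None,1.4)
for z in(.02,.026):
  h=hole(c,(.531,-.047,z)); p=px(c,h[0],h[1],z);print(np.round(h,1),p.round(4),(p-s["eef_pos"]).round(4))
E
```

```text
t: 15.88
eef_pos: [0.5343, -0.0511, 0.1258]
ee_rot: [[-0.738, -0.675, 0.002], [-0.675, 0.738, -0.001], [-0.001, -0.002, -1.0]]
wrist_force: [-0.6, 0.4, -0.3]
opening: 0.7
t: 16.12
eef_pos: [0.531, -0.0475, 0.1156]
ee_rot: [[-0.732, -0.681, -0.002], [-0.681, 0.732, 0.0], [0.001, 0.002, -1.0]]
wrist_force: [0.5, -0.3, -0.9]
opening: 0.697
[ 0.531  -0.0475  0.1156] 16.125 [-0.19 -0.03  2.01 -0.    1.16 -2.51]
[285.5 218.3 120. ] [ 0.5323 -0.0463  0.02  ] [ 0.0013  0.0012 -0.0956]
[265. 238. 140.] [ 0.5534 -0.0484  0.026 ] [ 0.0224 -0.0009 -0.0896]
```

View pics/w8.png

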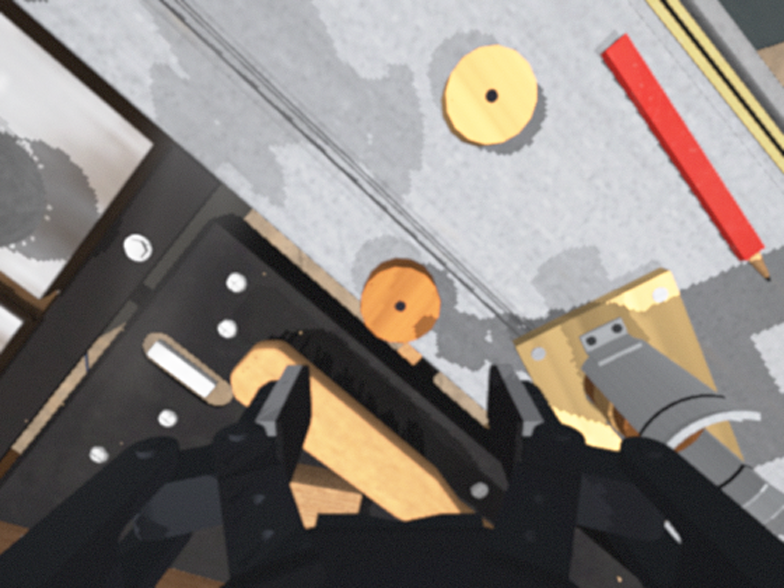

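d1's hole is at (400,305). The left finger would come near the black plate's edge, so I'll turn the jaws parallel to the bench edge (rz -0.75) before descending.

```bash
python3 -m jog '[{"tx":0.1,"ty":0.1,"tz":-1,"rx":0,"ry":0,"rz":-0.18,"fingers":0.4},{"tx":0.1,"ty":0.1,"tz":-2,"rx":0,"ry":0,"rz":-0.36,"fingers":0.4},{"tx":0.1,"ty":0.1,"tz":-3,"rx":0,"ry":0,"rz":-0.54,"fingers":0.4},{"tx":0.1,"ty":0.1,"tz":-4,"rx":0,"ry":0,"rz":-0.72,"fingers":0.4},{"tx":0.1,"ty":0.1,"tz":-6,"rx":0,"ry":0,"rz":-0.75,"fingers":0.4}]'
python3 -m jog '[{"tx":0,"ty":0,"tz":-2.5,"rx":0,"ry":0,"rz":0,"fingers":0.4},{"tx":0,"ty":0,"tz":-4.8,"rx":0,"ry":0,"rz":0,"fingers":0.4},{"tx":0,"ty":0,"tz":-4.8,"rx":0,"ry":0,"rz":0,"fingers":0.2},{"tx":0,"ty":0,"tz":-4.8,"rx":0,"ry":0,"rz":0,"fingers":-1},{"tx":0,"ty":0,"tz":-4.8,"rx":0,"ry":0,"rz":0,"fingers":-1}]'
python3 -m jog '[{"tx":0,"ty":0,"tz":0,"rx":0,"ry":0,"rz":0,"fingers":-1},{"tx":0,"ty":0,"tz":1,"rx":0,"ry":0,"rz":0,"fingers":-1},{"tx":0,"ty":0,"tz":5,"rx":0,"ry":0,"rz":0,"fingers":-1},{"tx":0,"ty":0,"tz":10,"rx":0,"ry":0,"rz":0,"fingers":-1},{"tx":0,"ty":0,"tz":15,"rx":0,"ry":0,"rz":0,"fingers":-1}]'
```

```text
t: 16.8
eef_pos: [0.5345, -0.0463, 0.0592]
ee_rot: [[-1.0, 0.002, 0.006], [0.002, 1.0, -0.001], [-0.006, -0.001, -1.0]]
wrist_force: [-0.7, -0.1, -0.1]
opening: 0.702
t: 17.42
eef_pos: [0.5339, -0.0466, 0.0102]
ee_rot: [[-1.0, 0.001, 0.003], [0.001, 1.0, -0.001], [-0.003, -0.001, -1.0]]
wrist_force: [0.5, -0.8, -1.0]
opening: 0.496
t: 18.05
eef_pos: [0.5321, -0.0465, 0.1601]
ee_rot: [[-1.0, 0.002, -0.0], [0.002, 1.0, -0.0], [0.0, -0.0, -1.0]]
wrist_force: [1.6, -0.7, -0.2]
opening: 0.496
```

```bash
python3 -m jog '[{"tx":-1,"ty":0,"tz":3,"rx":0,"ry":0,"rz":0.18,"fingers":-1},{"tx":-2,"ty":1,"tz":4,"rx":0,"ry":0,"rz":0.36,"fingers":-1},{"tx":-3,"ty":3,"tz":5,"rx":0,"ry":0,"rz":0.54,"fingers":-1},{"tx":-4,"ty":5,"tz":5,"rx":0,"ry":0,"rz":0.72,"fingers":-1},{"tx":-5,"ty":7,"tz":5,"rx":0,"ry":0,"rz":0.9,"fingers":-1}]'
python3 -m jog '[{"tx":-0.6,"ty":3,"tz":0,"rx":0,"ry":0,"rz":0.18,"fingers":-1},{"tx":-0.6,"ty":6.5,"tz":0,"rx":0,"ry":0,"rz":0.35,"fingers":-1},{"tx":-0.6,"ty":6.5,"tz":0,"rx":0,"ry":0,"rz":0.35,"fingers":-1},{"tx":-0.6,"ty":6.5,"tz":0,"rx":0,"ry":0,"rz":0.35,"fingers":-1}]'
python3 - <<'E'
from h import *
s=r.read_state();e=np.array(s["eef_pos"]);c=cam("wrist"); save(c,"pics/w9.png",None,1.4)
for d in (.010,.016):
  z=e[2]+d; h=hole(c,(e[0],e[1],z)); p=px(c,h[0],h[1],z);print(e.round(4),np.round(h,1),"hole-tcp",(p-e).round(4),"hole to axis",(np.array([.4763,.0882])-p[:2]).round(4))
E
```

```text
t: 18.68
eef_pos: [0.482, 0.024, 0.209]
ee_rot: [[-0.619, -0.786, 0.001], [-0.786, 0.619, -0.0], [-0.0, -0.001, -1.0]]
wrist_force: [0.9, 0.8, -0.3]
opening: 0.498
t: 19.18
eef_pos: [0.4764, 0.0881, 0.2085]
ee_rot: [[-0.318, -0.948, 0.0], [-0.948, 0.318, -0.0], [0.0, -0.0, -1.0]]
wrist_force: [0.3, -0.7, -0.2]
opening: 0.497
[0.4764 0.0881 0.2085] [284.3 283.8  55. ] hole-tcp [ 0.0008 -0.0004  0.01  ] hole to axis [-0.0009  0.0005]
[0.4764 0.0881 0.2085] [284.3 283.8  55. ] hole-tcp [-0.0003 -0.0036  0.016 ] hole to axis [0.0001 0.0036]
```

The held disc's hole position suggests d1 might be 20 mm rather than 26 mm. I'll measure the top-face widths of d2, d5 and d1 from the overhead pictures to decide.

Run:
```python
import cv2,numpy as np
def width(fn,cx,cy,lo,hi,rows=5):
    im=cv2.imread(fn).astype(float); lab=cv2.cvtColor((im/255).astype('f'),cv2.COLOR_BGR2LAB)
    out=[]
    for y in range(cy-rows,cy+rows+1):
        p=cv2.GaussianBlur(lab[y:y+1,:,2],(1,1),0)[0]; g=np.gradient(cv2.GaussianBlur(p.reshape(1,-1),(7,1),1.5)[0])
        def ed(a,b,s):
            k=a+np.argmax(s*g[a:b]); w=np.clip(s*g[k-3:k+4],0,None); return (w*np.arange(k-3,k+4)).sum()/w.sum()
        out.append(ed(cx-hi,cx-lo,1),); out[-1]=(out[-1],ed(cx+lo,cx+hi,-1))
    o=np.array(out); w=o[:,1]-o[:,0]; return np.median(o,0).round(1),np.median(w)/1.4, w.std()/1.4
fx=321.6
for n,fn,cx,cy,zt in(("d2","pics/w3.png",391,305,.1111),("d5","pics/w6.png",401,300,.1109),("d1","pics/w8.png",400,306,.1156)):
    e,w,s=width(fn,cx,cy,32,50); d=fx*.044/w; print(n,e,round(w,2),round(s,2),"top z est",round(zt-(d-.1577)/.958,4))
for n,fn,cx,cy in(("d2 held","pics/w4.png",400,405),("d1 held","pics/w9.png",398,397)):
    e,w,s=width(fn,cx,cy,55,80); d=fx*.044/w; print(n,e,round(w,2),round(s,2),"h above TCP",round(-(d-.1577)/.958,4))
a=cv2.imread("pics/w9.png")[290:490,260:540]; b=cv2.imread("pics/w4.png")[290:490,260:540]
from h import cam
c=cam("scene"); s=np.array(c["frame"])[130:260,120:300][:,:,::-1]
top=np.hstack([cv2.resize(a,(390,278)),cv2.resize(b,(390,278))])
bot=cv2.resize(s,None,fx=2.4,fy=2.4,interpolation=cv2.INTER_CUBIC); bot=cv2.copyMakeBorder(bot,0,0,0,780-bot.shape[1],0)
cv2.imwrite("pics/comp.png",np.vstack([top,bot])); cv2.imwrite("pics/scene_now.png",np.array(c["frame"])[:,:,::-1])
```

```text
d2 [351.2 430.3] 56.51 0.37 top z est 0.0143
d5 [362.7 439.2] 54.72 0.19 top z est 0.0056
d1 [360.7 439.7] 56.48 0.09 top z est 0.0187
d2 held [331.9 466.4] 96.13 0.19 h above TCP 0.011
d1 held [330.9 467.1] 97.27 0.17 h above TCP 0.0128
```

View pics/comp.png

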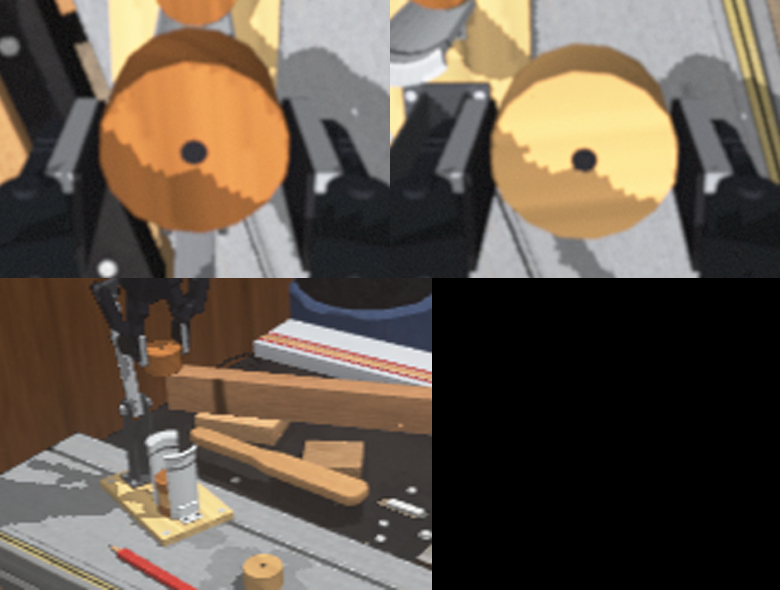

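In the last picture, d1's side wall (left, about 33 px) is clearly taller than d2's (right, 27 px), and the width estimates agree. So d1 is 26 mm, the tube disc is 20 mm, and the total is 80. d1's hole at (194,152) shows it is held about 3 mm toward the camera side, which matches the lag at gripping, so I'll shift to compensate.

```bash
python3 -m jog '[{"tx":0.1,"ty":0.28,"tz":-3,"rx":0,"ry":0,"rz":0,"fingers":-1},{"tx":0.1,"ty":0.28,"tz":-6,"rx":0,"ry":0,"rz":0,"fingers":-1},{"tx":0.1,"ty":0.28,"tz":-8.5,"rx":0,"ry":0,"rz":0,"fingers":-1},{"tx":0.1,"ty":0.28,"tz":-8.5,"rx":0,"ry":0,"rz":0,"fingers":-1}]'
python3 -m jog '[{"tx":0,"ty":0,"tz":-0.8,"rx":0,"ry":0,"rz":0,"fingers":-1},{"tx":0,"ty":0,"tz":-1.5,"rx":0,"ry":0,"rz":0,"fingers":-1},{"tx":0,"ty":0,"tz":-2.1,"rx":0,"ry":0,"rz":0,"fingers":-1},{"tx":0,"ty":0,"tz":-2.6,"rx":0,"ry":0,"rz":0,"fingers":-1},{"tx":0,"ty":0,"tz":-2.6,"rx":0,"ry":0,"rz":0,"fingers":-1}]'
```

```text
t: 19.77
eef_pos: [0.4758, 0.0903, 0.121]
ee_rot: [[-0.319, -0.948, -0.005], [-0.948, 0.319, -0.001], [0.002, 0.005, -1.0]]
wrist_force: [-0.6, 0.9, 0.0]
opening: 0.499
t: 20.4
eef_pos: [0.4772, 0.0913, 0.0968]
ee_rot: [[-0.317, -0.948, -0.001], [-0.948, 0.317, -0.0], [0.0, 0.001, -1.0]]
wrist_force: [0.2, 0.1, 0.2]
opening: 0.497
```

No contact force on entry, so I'll continue to just above the stack (disc bottom about 56 mm).

```bash
python3 -m jog '[{"tx":0,"ty":0,"tz":-1,"rx":0,"ry":0,"rz":0,"fingers":-1},{"tx":0,"ty":0,"tz":-2,"rx":0,"ry":0,"rz":0,"fingers":-1},{"tx":0,"ty":0,"tz":-2.6,"rx":0,"ry":0,"rz":0,"fingers":-1},{"tx":0,"ty":0,"tz":-3,"rx":0,"ry":0,"rz":0,"fingers":-1},{"tx":0,"ty":0,"tz":-3,"rx":0,"ry":0,"rz":0,"fingers":-1}]'
```

```text
t: 21.02
eef_pos: [0.4773, 0.0913, 0.0669]
ee_rot: [[-0.317, -0.948, -0.001], [-0.948, 0.317, -0.0], [0.0, 0.001, -1.0]]
wrist_force: [0.2, -0.2, -0.1]
opening: 0.496
```

```bash
python3 -m jog '[{"tx":0,"ty":0,"tz":0,"rx":0,"ry":0,"rz":0,"fingers":0.2},{"tx":0,"ty":0,"tz":0,"rx":0,"ry":0,"rz":0,"fingers":0.3},{"tx":0,"ty":0,"tz":0,"rx":0,"ry":0,"rz":0,"fingers":0.3},{"tx":0,"ty":0,"tz":3,"rx":0,"ry":0,"rz":0,"fingers":0.3},{"tx":0,"ty":0,"tz":8,"rx":0,"ry":0,"rz":0,"fingers":0.3}]'
python3 -m jog '[{"tx":0,"ty":0,"tz":4,"rx":0,"ry":0,"rz":0,"fingers":0.3},{"tx":-1,"ty":0,"tz":6,"rx":0,"ry":0,"rz":0,"fingers":0.4},{"tx":-5,"ty":1.2,"tz":6,"rx":0,"ry":0,"rz":0,"fingers":0.4},{"tx":-7.4,"ty":2.5,"tz":6,"rx":0,"ry":0,"rz":0,"fingers":0.4},{"tx":-7.4,"ty":2.5,"tz":6,"rx":0,"ry":0,"rz":0,"fingers":0.4}]'
python3 - <<'E'
from h import *
s=r.read_state();print(np.round(s["eef_pos"],4),s["t"])
c=cam("wrist"); save(c,"pics/w10.png",None,1.4)
for z in(.074,.08,.086):
  h=hole(c,(.4763,.0882,z),12); print(z,np.round(proj(c,(.4763,.0882,z)),1),np.round(h,1),px(c,h[0],h[1],z).round(4))
# width of top face along horizontal image row
u,v=proj(c,(.4763,.0882,.08)); row=cv2.cvtColor(c["frame"],cv2.COLOR_RGB2LAB)[int(v)-1:int(v)+2,int(u)-45:int(u)+45,2].mean(0)
print(int(u)-45,row.round(0).astype(int).tolist())
E
```

```text
t: 21.65
eef_pos: [0.4758, 0.0911, 0.1461]
ee_rot: [[-0.317, -0.948, -0.005], [-0.948, 0.317, -0.0], [0.002, 0.005, -1.0]]
wrist_force: [0.5, 0.5, -0.3]
opening: 0.65
t: 22.28
eef_pos: [0.4027, 0.1167, 0.2075]
ee_rot: [[-0.315, -0.949, 0.001], [-0.949, 0.315, 0.0], [-0.001, -0.001, -1.0]]
wrist_force: [0.1, 0.5, -0.2]
opening: 0.7
[0.4027 0.1167 0.2075] 22.275
0.074 [196.6 199.5] [193.8 201.7 104. ] [0.4794 0.0893 0.074 ]
0.08 [194.7 201.2] [193.8 201.7 104. ] [0.4773 0.0883 0.08  ]
0.086 [192.9 202.9] [193.8 201.7 104. ] [0.4751 0.0874 0.086 ]
149 [132, 130, 128, 127, 126, 126, 127, 126, 125, 126, 126, 126, 126, 126, 126, 126, 126, 125, 127, 136, 153, 167, 174, 174, 174, 174, 175, 175, 175, 175, 175, 174, 173, 172, 171, 170, 169, 168, 168, 167, 166, 160, 148, 132, 125, 124, 126, 138, 155, 167, 173, 174, 174, 173, 174, 175, 175, 174, 174, 174, 174, 176, 175, 176, 176, 175, 175, 176, 176, 171, 162, 152, 150, 149, 152, 154, 148, 143, 139, 140, 146, 152, 156, 159, 159, 159, 159, 159, 159, 159]
```

The top disc's hole is at (0.4773, 0.0883) for z = 80 mm, which is centred. Next I'll locate the knob in the top camera.

Run:
```python
from h import *
import pickle
t=pickle.load(open("top0.pkl","rb")); k=np.array([.4763+.118*.312,.0882+.118*.95,.253])
u,v=proj(t,k); print(k,u,v, px(t,158/1.4,334/1.4,.253).round(4))
g=cv2.cvtColor(t["frame"],cv2.COLOR_RGB2GRAY)[int(v)-15:int(v)+16,int(u)-15:int(u)+16]
m=(g<45).astype(np.uint8); n,l,st,ce=cv2.connectedComponentsWithStats(m)
for i in range(1,n):
    if st[i,4]>20: U,V=ce[i]+[int(u)-15,int(v)-15]; print(st[i],U,V,px(t,U,V,.253).round(4))
s=r.read_state(); R=np.array(s["ee_rot"]); print("tool to behind-knob:", np.array([.4763+.160*.312,.0882+.160*.95])-s["eef_pos"][:2])
```

```text
[0.513116 0.2003   0.253   ] 113.56272745488303 238.378161226334 [0.5128 0.2016 0.253 ]
[  8   9  14  14 147] 112.68707482993197 238.39455782312925 [0.5131 0.2019 0.253 ]
tool to behind-knob: [0.12272301 0.12379898]
```

```bash
python3 -m jog '[{"tx":0,"ty":0,"tz":5,"rx":0,"ry":0,"rz":0,"fingers":-1},{"tx":0,"ty":0,"tz":10,"rx":0,"ry":0,"rz":0,"fingers":-1},{"tx":0,"ty":2,"tz":14,"rx":0,"ry":0,"rz":0,"fingers":-1},{"tx":4,"ty":6,"tz":14,"rx":0,"ry":0,"rz":0,"fingers":-1},{"tx":8,"ty":10,"tz":14,"rx":0,"ry":0,"rz":0,"fingers":-1}]'
python3 -m jog '[{"tx":4.3,"ty":2.5,"tz":0,"rx":0,"ry":0,"rz":0,"fingers":-1},{"tx":4.6,"ty":3.4,"tz":0,"rx":0,"ry":0,"rz":0,"fingers":-1},{"tx":4.6,"ty":3.4,"tz":-4,"rx":0,"ry":0,"rz":0,"fingers":-1},{"tx":4.6,"ty":3.4,"tz":-8,"rx":0,"ry":0,"rz":0,"fingers":-1},{"tx":4.6,"ty":3.4,"tz":-11,"rx":0,"ry":0,"rz":0,"fingers":-1}]'
python3 -m jog '[{"tx":0,"ty":0,"tz":0,"rx":0,"ry":0,"rz":0,"fingers":-1},{"tx":0,"ty":0,"tz":0,"rx":0,"ry":0,"rz":0,"fingers":-1}]'
```

```text
t: 22.95
eef_pos: [0.486, 0.2171, 0.3488]
ee_rot: [[-0.318, -0.948, 0.003], [-0.948, 0.318, 0.001], [-0.002, -0.003, -1.0]]
wrist_force: [0.4, -0.7, 0.3]
opening: -0.001
t: 23.58
eef_pos: [0.5291, 0.2495, 0.2354]
ee_rot: [[-0.318, -0.948, -0.002], [-0.948, 0.318, -0.001], [0.001, 0.001, -1.0]]
wrist_force: [-0.6, 0.5, 0.4]
opening: -0.0
t: 23.82
eef_pos: [0.5302, 0.2502, 0.2391]
ee_rot: [[-0.317, -0.948, 0.002], [-0.948, 0.317, 0.001], [-0.001, -0.002, -1.0]]
wrist_force: [-1.7, 0.6, 0.5]
opening: 0.003
```

```bash
python3 -m jog '[{"tx":-0.3,"ty":-1,"tz":0,"rx":0,"ry":0,"rz":0,"fingers":-1},{"tx":-0.6,"ty":-1.8,"tz":0,"rx":0,"ry":0,"rz":0,"fingers":-1},{"tx":-0.8,"ty":-2.6,"tz":0,"rx":0,"ry":0,"rz":0,"fingers":-1},{"tx":-1.1,"ty":-3.4,"tz":0,"rx":0,"ry":0,"rz":0,"fingers":-1},{"tx":-1.4,"ty":-4.2,"tz":0,"rx":0,"ry":0,"rz":0,"fingers":-1}]'
python3 -m jog '[{"tx":-0.3,"ty":-0.8,"tz":0,"rx":0,"ry":0,"rz":0,"fingers":-1},{"tx":-0.5,"ty":-1.6,"tz":0,"rx":0,"ry":0,"rz":0,"fingers":-1},{"tx":-0.8,"ty":-2.4,"tz":0,"rx":0,"ry":0,"rz":0,"fingers":-1},{"tx":-1.1,"ty":-3.2,"tz":0,"rx":0,"ry":0,"rz":0,"fingers":-1},{"tx":-1.3,"ty":-4,"tz":0,"rx":0,"ry":0,"rz":0,"fingers":-1}]'
python3 -m jog '[{"tx":-0.3,"ty":-0.8,"tz":0,"rx":0,"ry":0,"rz":0,"fingers":-1},{"tx":-0.5,"ty":-1.6,"tz":0,"rx":0,"ry":0,"rz":0,"fingers":-1},{"tx":-0.6,"ty":-2,"tz":0,"rx":0,"ry":0,"rz":0,"fingers":-1},{"tx":-0.6,"ty":-2,"tz":0,"rx":0,"ry":0,"rz":0,"fingers":-1},{"tx":-0.6,"ty":-2,"tz":0,"rx":0,"ry":0,"rz":0,"fingers":-1}]'
python3 - <<'E'
from h import *
c=cam("top"); save(c,"pics/t2.png",(80,200,260,300),4)
for a in (1.8,1.5,1.3,1.1,.9,.6,.3,0):
    y=.085-.145*np.cos(a); z=.112+.145*np.sin(a); u,v=proj(c,(.4763+.312*y,.0882+.95*y,z)); 
    f=c["frame"][int(round(v))-2:int(round(v))+3,int(round(u))-2:int(round(u))+3]; print(a,round(u),round(v),f.reshape(-1,3).mean(0).round())
E
```

```text
t: 24.45
eef_pos: [0.5154, 0.2078, 0.2376]
ee_rot: [[-0.317, -0.948, 0.001], [-0.948, 0.317, 0.0], [-0.0, -0.0, -1.0]]
wrist_force: [0.0, 0.3, 0.5]
opening: 0.0
t: 25.08
eef_pos: [0.5022, 0.1677, 0.2372]
ee_rot: [[-0.317, -0.948, -0.0], [-0.948, 0.317, -0.0], [0.0, 0.0, -1.0]]
wrist_force: [0.7, 0.5, -0.2]
opening: 0.001
t: 25.7
eef_pos: [0.4966, 0.1484, 0.2373]
ee_rot: [[-0.317, -0.948, 0.0], [-0.948, 0.317, 0.0], [-0.0, -0.0, -1.0]]
wrist_force: [0.5, 0.3, -0.7]
opening: -0.005
1.8 114 238 [36. 36. 38.]
1.5 135 246 [30. 32. 35.]
1.3 151 251 [104. 108. 112.]
1.1 166 256 [84. 87. 91.]
0.9 181 260 [34. 34. 38.]
0.6 200 265 [168. 117.  77.]
0.3 213 269 [167. 172. 175.]
0 219 270 [202. 183. 146.]
```

```bash
python3 -m jog '[{"tx":0,"ty":1,"tz":2,"rx":0,"ry":0,"rz":0,"fingers":-1},{"tx":0,"ty":1,"tz":6,"rx":0,"ry":0,"rz":0,"fingers":-1},{"tx":-3,"ty":1,"tz":10,"rx":0,"ry":0,"rz":0,"fingers":-1},{"tx":-8,"ty":3,"tz":12,"rx":0,"ry":0,"rz":0,"fingers":-1},{"tx":-13,"ty":5,"tz":12,"rx":0,"ry":0,"rz":0,"fingers":-1}]'
python3 -m jog '[{"tx":-5,"ty":4,"tz":0,"rx":0,"ry":0,"rz":0,"fingers":-1},{"tx":-8,"ty":8,"tz":0,"rx":0,"ry":0,"rz":0,"fingers":-1},{"tx":-8,"ty":12,"tz":0,"rx":0,"ry":0,"rz":0,"fingers":-1},{"tx":-8,"ty":15,"tz":0,"rx":0,"ry":0,"rz":0,"fingers":-1},{"tx":-8,"ty":15,"tz":0,"rx":0,"ry":0,"rz":0,"fingers":-1}]'
cat > bar.py <<'E'
from h import *
import sys
print(r.read_state()["t"])
for n in("top","scene"):
    c=cam(n); save(c,f"pics/{n}_{sys.argv[1]}.png",None,1.4); out=[]
    g=cv2.cvtColor(c["frame"],cv2.COLOR_RGB2GRAY).astype(float)
    for a in np.arange(-.4,1.81,.1):
        y=.085-.145*np.cos(a); z=.112+.145*np.sin(a); u,v=proj(c,(.4763+.312*y,.0882+.95*y,z)); u,v=int(round(u)),int(round(v))
        out.append((round(a,1),int(g[v-2:v+3,u-2:u+3].mean())))
    print(n,out)
E
python3 bar.py a
```

```text
t: 26.38
eef_pos: [0.366, 0.1994, 0.3619]
ee_rot: [[-0.318, -0.948, 0.006], [-0.948, 0.318, 0.003], [-0.005, -0.005, -1.0]]
wrist_force: [-0.9, 0.6, -0.3]
opening: -0.001
t: 27.0
eef_pos: [0.2858, 0.35, 0.3585]
ee_rot: [[-0.314, -0.949, 0.0], [-0.949, 0.314, 0.001], [-0.001, -0.0, -1.0]]
wrist_force: [0.2, 0.1, 0.2]
opening: -0.001
27.0
top [(np.float64(-0.4), 34), (np.float64(-0.3), 34), (np.float64(-0.2), 34), (np.float64(-0.1), 34), (np.float64(-0.0), 36), (np.float64(0.1), 36), (np.float64(0.2), 35), (np.float64(0.3), 91), (np.float64(0.4), 176), (np.float64(0.5), 185), (np.float64(0.6), 185), (np.float64(0.7), 128), (np.float64(0.8), 132), (np.float64(0.9), 167), (np.float64(1.0), 162), (np.float64(1.1), 125), (np.float64(1.2), 141), (np.float64(1.3), 133), (np.float64(1.4), 145), (np.float64(1.5), 144), (np.float64(1.6), 144), (np.float64(1.7), 143), (np.float64(1.8), 144)]
scene [(np.float64(-0.4), 177), (np.float64(-0.3), 182), (np.float64(-0.2), 136), (np.float64(-0.1), 85), (np.float64(-0.0), 46), (np.float64(0.1), 83), (np.float64(0.2), 95), (np.float64(0.3), 52), (np.float64(0.4), 79), (np.float64(0.5), 98), (np.float64(0.6), 96), (np.float64(0.7), 129), (np.float64(0.8), 63), (np.float64(0.9), 62), (np.float64(1.0), 62), (np.float64(1.1), 61), (np.float64(1.2), 61), (np.float64(1.3), 60), (np.float64(1.4), 59), (np.float64(1.5), 59), (np.float64(1.6), 60), (np.float64(1.7), 59), (np.float64(1.8), 57)]
```

The bar has come down near level. I'll let it settle, then measure the knob more closely and check that it's stationary.

```bash
cat > knob.py <<'E'
from h import *
from scipy.optimize import minimize_scalar
print(r.read_state()["t"])
def kp(a): y=.085-.145*np.cos(a); return (.4763+.312*y,.0882+.95*y,.112+.145*np.sin(a))
for n in("scene","top"):
    c=cam(n); save(c,f"pics/{n}_k.png",None,1.4); u,v=proj(c,kp(0)); u0,v0=int(u)-14,int(v)-14
    g=cv2.cvtColor(c["frame"],cv2.COLOR_RGB2GRAY)[v0:v0+29,u0:u0+29]
    k,l,st,ce=cv2.connectedComponentsWithStats((g<60).astype(np.uint8)); i=1+np.argmax(st[1:,4]); U,V=ce[i]+[u0,v0]
    f=lambda a: np.hypot(*(np.array(proj(c,kp(a)))-[U,V])); o=minimize_scalar(f,bounds=(-.4,.6),method="bounded")
    print(n,"pred0",np.round((u,v),1),"blob",np.round((U,V),1),st[i],"angle",round(o.x,3),"resid px",round(o.fun,1), "pred-.2",np.round(proj(c,kp(-.2)),1))
E
python3 knob.py
python3 -m jog '[{"tx":0,"ty":0,"tz":0,"rx":0,"ry":0,"rz":0,"fingers":-1},{"tx":0,"ty":0,"tz":0,"rx":0,"ry":0,"rz":0,"fingers":-1},{"tx":0,"ty":0,"tz":0,"rx":0,"ry":0,"rz":0,"fingers":-1},{"tx":0,"ty":0,"tz":0,"rx":0,"ry":0,"rz":0,"fingers":-1},{"tx":0,"ty":0,"tz":0,"rx":0,"ry":0,"rz":0,"fingers":-1}]' >/dev/null
python3 -m jog '[{"tx":0,"ty":0,"tz":0,"rx":0,"ry":0,"rz":0,"fingers":-1},{"tx":0,"ty":0,"tz":0,"rx":0,"ry":0,"rz":0,"fingers":-1},{"tx":0,"ty":0,"tz":0,"rx":0,"ry":0,"rz":0,"fingers":-1},{"tx":0,"ty":0,"tz":0,"rx":0,"ry":0,"rz":0,"fingers":-1},{"tx":0,"ty":0,"tz":0,"rx":0,"ry":0,"rz":0,"fingers":-1}]' >/dev/null
python3 knob.py
```

```text
27.1
scene pred0 [200.7 203.5] blob [206.2 207.2] [ 11  10  18  18 181] angle -0.089 resid px 5.1 pred-.2 [201. 212.]
top pred0 [219.4 269.6] blob [218.7 269.8] [  8   9  12  12 102] angle 0.046 resid px 0.3 pred-.2 [220.3 269.2]
28.45
scene pred0 [200.7 203.5] blob [206.1 207.2] [ 11  10  18  18 180] angle -0.088 resid px 5.1 pred-.2 [201. 212.]
top pred0 [219.4 269.6] blob [218.7 269.8] [  8   9  12  12 102] angle 0.046 resid px 0.3 pred-.2 [220.3 269.2]
```

Run:
```python
from h import *
import pickle
def kp(a): y=.085-.145*np.cos(a); return (.4763+.312*y,.0882+.95*y,.112+.145*np.sin(a))
s0=pickle.load(open("scene0.pkl","rb")); c=cam("scene")
for n,f,a in(("start",s0,1.8),("now",c,0)):
    u,v=proj(f,kp(a)); g=cv2.cvtColor(f["frame"],cv2.COLOR_RGB2GRAY); u0,v0=int(round(u))-13,int(round(v))-11
    print(n,round(u,1),round(v,1),"origin",u0,v0); print(g[v0:v0+28:1,u0:u0+28])
```

```text
start 164.7 135.2 origin 152 124
[[ 57  58  60  61  60  58  57  56  55  55  55  55  55  57  60  62  62  62
   59  59  59  60  59  58  57  59  57  56]
 [ 58  58  59  60  59  58  58  57  55  54  56  54  55  57  60  61  64  63
   60  58  58  60  60  58  57  59  58  56]
 [ 58  58  59  60  60  59  58  58  55  55  55  55  55  57  60  62  63  62
   60  57  58  59  60  57  57  58  59  56]
 [ 57  57  59  61  60  58  58  57  55  56  55  55  55  57  60  62  61  61
   59  57  57  60  59  58  57  58  58  57]
 [ 58  58  59  61  59  60  58  58  55  55  55  55  55  56  59  61  62  60
   59  57  57  59  60  58  57  57  58  57]
 [ 57  57  59  60  60  58  59  58  55  54  55  55  55  57  58  60  61  59
   60  56  57  59  58  58  57  58  59  58]
 [ 57  58  59  60  60  60  59  58  56  54  54  56  55  56  56  60  61  60
   59  58  57  59  59  58  58  57  60  59]
 [ 57  57  57  61  60  60  59  58  56  54  36  32  39  38  37  54  61  60
   59  57  58  59  59  58  57  57  60  58]
 [ 57  57  57  59  61  61  59  58  56  38  32  41  44  42  39  36  27  51
   60  57  57  59  59  59  58  57  59  59]
 [ 57  57  56 
[... 4817 characters left out ...]
 85 119 143 147 144 143 160 171 174 175 176 176 174 169 170 153 110  72
   61  58  58  58  58  52  47  46  46  51]
 [ 82 105 138 148 145 144 161 171 173 174 175 176 173 169 190 187 175 157
  123  83  65  63  61  60  58  58  50  47]
 [ 82 106 139 148 146 162 169 171 173 174 175 175 174 170 206 214 192 177
  177 177 156 112  78  67  61  59  60  59]
 [ 83 106 138 147 157 166 168 170 172 173 176 175 173 170 200 217 220 203
  181 177 177 176 194 161 105  74  62  58]
 [ 83  95 135 147 158 166 167 171 172 173 176 175 174 171 200 219 220 220
  207 181 171 174 175 175 174 154 111  75]
 [ 86  84 132 148 158 164 167 170 172 173 175 174 173 170 189 217 222 221
  220 209 186 174 174 174 175 177 175 174]]
```

The knob now spans columns 197–205 and rows 199–207 in the scene camera, centre about (201.3, 203). Level predicts (200.7, 203.5), so the bar is within about 0.02 rad of level and at rest. Handing in.

```bash
python3 -c "
from bench import close_job; print(close_job())"
```

```text
the job is handed in; nothing more can be done
None
```

The turning blank is made up to the line and the press bar rests level on it. I handed the job in at about 28.5 s of the 72 s. The judge gave no verdict.

**Stack:** I put a 20 mm, a 14 mm and a 26 mm disc on the 20 mm disc already in the tube, which makes 80 mm. I pushed the bar past upright with closed fingers and let it sink on its own; it was never gripped.

**Last checks:**
- **Top disc:** after release its pilot hole was about 1 mm from the tube axis, for an assumed top height of 80 mm.
- **Bar:** by hand from the scene pixels, the knob is within about 0.5 px of the level position, roughly 0.01–0.02 rad. It had not moved over 1.35 s.
- **Robot:** the arm stands clear with near-zero wrist force.

**Checks that disagreed:**
- **Thickness of the last disc:** the in-hand hole position first suggested 20 mm. Face width and side-wall height both said 26 mm, and a 3 mm off-centre grip explained the difference.
- **Bar angle:** the automatic scene-camera blob gave -0.09 rad because it merged with a dark area beside the knob. The top camera gave +0.05 rad but barely senses the angle. I relied on the hand reading above.

I did not re-measure the wide disc, glue, screws, tape or pencil at the end. The arm kept clear of all of them.

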